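Fit the bearing flange and thread the shaft on the inclined assembly fixture

ROBOT

A 6-joint arm with a two-finger parallel gripper is mounted at the origin on the work surface. World frame = base frame: x ahead of the robot, y to its left, z up, the work surface at z = 0. Lengths are in m, angles in rad, forces in N, time in s.
With the tool pointing down it reaches from about 0.35 to 0.975 m from the base axis. Payload 4.9 kg.
Tool frame: the origin (TCP) lies midway between the tips of the shut fingers; the grasp point (between the pads) lies 19 mm behind it; z points along the fingers, y is the line along which they close (so a half turn about z gives the same grasp; the last joint's range is limited). The gripper opens to 85 mm and grips with 20 to 120 N. Pads are 22 mm wide; open, the fingers measure 114 mm over their backs; the gripper's body (76 mm by 85 mm) begins 54 mm behind the grasp point. The pads swing forward as they close: fully open they stand 13 mm farther back than shut.
Start: joints at [-0.119, 0.053, 1.613, -0, 1.476, -0.119], TCP at [0.625, 0, 0.193] pointing down, gripper open.
Joint ranges: [-3.01, 3.01], [-1.01, 2.22], [0.06, 2.58], [-1.02, 4.17], [0.09, 2.62], [-3.14, 3.14]. Speed limits (rad/s): [2.57, 2.57, 3.14, 3.14, 3.14, 3.14].

INTERFACE

Orientations are given as a rotation vector (axis times angle).
In Python, from station import ctrl gives the robot as it stands.
- The arm moves only by the tool step_arm, never from a script. Its argument "targets" is a list of rows, each an object with "travel": the shift along the world's x, y, z as a fraction of full scale, a list of three; "angular": the turn, a rotation vector about the world's x, y, z as a fraction of full scale, a list of three; "gripper": the opening, from 0 (shut) to 1 (fully open). In form: [{"travel": [x, y, z], "angular": [rx, ry, rz], "gripper": gripper}, ...]. A call has 1 to 10 rows; each row is the pose to reach, as a shift and turn from the pose commanded when the call began; what a row does not reach only later rows make up. Full scale, the value 1, is 0.6 m for a shift and pi/4 rad for a turn. A row lasts 1/10 s, in which the tool goes at most 50 mm and 8.59 degrees, less where a joint would pass 70% of its speed; a pose out of reach is approached as far as the arm can. A call with a number of a shift or a turn outside -1 to 1 is refused whole. A call with a gripper value outside its range is refused whole. The fingers move at their own pace and stop on an object; "squeeze" is the grip in N (left out, the last holds). Time passes only in rows, so rows that repeat a pose let the fingers close. It gives the time, the measured TCP pose, the force, the opening and the grip force at its end, in the units of the state.
- ctrl.get_obs(): the state, without advancing time (a new reading comes with each control period).
- ctrl.get_image(name): name is "scene" or "side" or "wrist"; returns a dict with "img" (480x640x3 uint8, red, green, blue), "fx", "fy", "cx", "cy" (pixels), "rvec" (rotation vector, rad) and "tvec" (3), from world to camera coordinates, as OpenCV has them. Camera axes: x right, y down, z forward; pixel columns grow to the right and rows downward; lengths in m; the calibration is good to about 2 mm. The wrist camera is an equidistant fisheye: a pixel r from the principal point sees the ray r / f radians off the axis. A picture is of the moment at which its call begins. There is no depth.
- ctrl.finish_job(): hands the job in; it is judged then, once.
The state is a dict: "t": time; "q": joint angles; "dq": joint speeds; "effort": joint torques, N m; "tool_pos": TCP position; "tool_rot": TCP orientation; "contact_force": force on the tool from outside, world axes, zero at the start; "wrist_torque": the same for the moment, N m; "opening": finger opening in m; "grip_force": force on a finger pad.
Only numpy, scipy, OpenCV 4.12 (cv2) and the standard library are available. Lean on these libraries where they do the work, as an engineer would, in place of code of your own. Each camera call takes 0.05 s, during which the arm holds its last target. There are 200 camera calls.

TASK

Of the two bearing flanges lying on the bench, put the one whose pin holes match the two dowel pins of the inclined fixture flat down over those pins, hub upward, and let go of it. Then take the collared shaft from the white rack and thread it tip first through the flange's hub and the bearing bore in the lower plate, lowering it rather than letting it drop, until its collar rests fully home on the hub. Leave the plain rod, the rings, the bushing and the sleeve where they stand; the flange that does not fit may lie anywhere on the bench.

Things in the scene. Friction and masses are not known exactly. Their poses are not given: they have to be found in the camera images.
- fixture: Fixed assembly fixture of aluminium on a dark base plate 170 x 150 x 12 mm; origin at the centre of the base's underside. It stands with its inclined face looking up and toward the robot (towards its own -x). About 135 mm tall.
- seat: Inclined upper part of the fixture, fixed to it. Origin: centre of its top face, 115 mm above the bench. z: the bore axis, out of the face, up and toward the robot, 30 degrees from vertical; y is level. Its plate is 80 (x) x 130 (y) x 12 mm with a 31 mm clearance hole; two 8 mm steel dowel pins stand on it at y = +34 and -34 mm, 16 mm high, the last 6 mm tapered to 4 mm.
- lower_bore (a point): Centre of the upper mouth of the 19 mm bearing bore in the fixture's lower plate, 60 mm below the seat's origin along the bore axis; the bore is 15 mm long with a 2 mm chamfer. The lower plate is 80 x 130 x 15 mm, parallel to the upper. With the flange on and the shaft home, the shaft tip is 92 mm below the seat origin along the axis; the space is free to there.
- flange_a: The loose steel bearing flange that fits the pins: plate 46 (x) x 96 (y) x 8 mm with 11 mm pin holes at y = +34 and -34 mm; in the middle a round hub, 36 mm outside diameter, top at z = 38 mm, bored 20 mm right through. 0.2 to 0.4 kg, lying flat, hub up. Origin: centre of the underside, z up. Half a turn about z makes no difference.
- flange_b: The flange that does not fit: outwardly the same (46 x 96 x 8 mm, same hub) but its 11 mm pin holes are at y = +25 and -25 mm. Origin at the centre of the underside. Which flange lies nearer to the robot's centre line varies.
- rack: Fixed white plastic rack block 50 (x) x 112 (y) x 50 mm, origin at the centre of its underside; two upright blind holes of 17 mm diameter, 40 mm deep, at y = +28 and -28 mm. The shaft stands in one, the plain rod in the other.
- shaft: Loose steel shaft, 172 mm long, 0.15 to 0.3 kg, standing upright in the rack, tip down. Origin at the centre of its tip, z along it toward the head. Shank 16 mm diameter from z = 0 to 130 mm, the first 10 mm tapered to 8 mm at the tip; collar 28 mm diameter from z = 130 to 136 mm; round head to hold it by, 22 mm diameter, from z = 136 to 172 mm.
- collar (a point): On the shaft's axis at the collar's lower face, 130 mm from the tip; rests on the top of the flange's hub when the shaft is home.
- plain_rod: Loose plain steel rod 16 mm diameter, 105 mm long, without a collar, standing in the rack's other hole; a bystander. Origin at its lower end.
- bearing_ring: Bystander: loose steel ring 52 mm outside, 16 mm high, origin at its underside.
- race: Bystander: loose steel ring 34 mm outside, 12 mm high, origin at its underside.
- bushing: Bystander: loose cream plastic bushing 48 mm outside, 40 mm high, origin at its underside.
- sleeve: Bystander: loose steel sleeve 52 mm outside, 50 mm high, origin at its underside.
- cage: Bystander: loose cream bearing cage 44 mm outside, 12 mm high, origin at its underside.
Not all that is in view belongs to the job. Leave any yellow look-alike of the shaft alone.

How it is judged:
On the way, in this order (a step that is already met when the one before it is completed fails the run):
1. the fitting flange lies flat on the seat over both dowel pins, let go (distance between flange_a and seat below 0.005 m and angle between the z axis of flange_a and the z axis of seat, either way round below 0.06 rad and angle between the x axis of flange_a and the x axis of seat, either way round below 0.1 rad and contact force between the fingers and flange_a below 0.5 N), for 0.3 s.
2. the shaft's tip is in the hub of the seated flange (distance between flange_a and seat below 0.005 m and angle between the z axis of flange_a and the z axis of seat, either way round below 0.06 rad and angle between the x axis of flange_a and the x axis of seat, either way round below 0.1 rad and z of shaft in the frame of seat below 0.03 m and x of shaft in the frame of seat between -0.008 and 0.008 m and y of shaft in the frame of seat between -0.008 and 0.008 m and angle between the z axis of shaft and the z axis of seat, either way round below 0.15 rad), for 0.05 s.
3. the shaft's tip has passed through the bore of the lower plate, the flange still seated (distance between flange_a and seat below 0.005 m and angle between the z axis of flange_a and the z axis of seat, either way round below 0.06 rad and angle between the x axis of flange_a and the x axis of seat, either way round below 0.1 rad and z of shaft in the frame of seat below -0.078 m and x of shaft in the frame of seat between -0.008 and 0.008 m and y of shaft in the frame of seat between -0.008 and 0.008 m and angle between the z axis of shaft and the z axis of seat, either way round below 0.15 rad), for 0.1 s.
At the end, for the whole second after the job is handed in: The fitting flange lies flat over both dowel pins (within 5 mm of the seat's origin, within 0.06 rad of flat) and the shaft stands through hub and lower bore with its collar on the hub (within 3 mm, axis within 0.09 rad of the bore axis), both released and at rest (distance between flange_a and seat below 0.005 m and angle between the z axis of flange_a and the z axis of seat, either way round below 0.06 rad and angle between the x axis of flange_a and the x axis of seat, either way round below 0.1 rad and z of collar in the frame of seat below 0.041 m and angle between the z axis of shaft and the z axis of seat, either way round below 0.09 rad and x of shaft in the frame of seat between -0.006 and 0.006 m and y of shaft in the frame of seat between -0.006 and 0.006 m and linear speed of each of shaft, flange_a below 0.02 m/s); the robot touches nothing.
It fails at once if a bystander (plain rod, ring, race, bushing, sleeve or cage) moved more than 30 mm (distance of any of plain_rod, bearing_ring, race, bushing, sleeve, cage from where it was at the start of the episode above 0.03 m).
It fails at once if the shaft dropped into the bores (faster than 0.45 m/s inside them) (z of shaft in the frame of seat below 0.03 m and x of shaft in the frame of seat between -0.008 and 0.008 m and y of shaft in the frame of seat between -0.008 and 0.008 m and angle between the z axis of shaft and the z axis of seat, either way round below 0.15 rad and linear speed of shaft above 0.45 m/s).
It also fails if it takes over 54 s, if anything falls off the work surface, if the arm or the gripper's body presses on something with over 40 N, if the wrist force passes 120 N, or if a joint passes its speed limit or range.

## Working session

There is one attempt and no reset: what is moved stays moved. The work goes in short steps, Python scripts to look and compute and a tool call to move; the robot and the scene stay as the last step left them, time stands still between calls to the robot, and variables do not carry over. Pictures are saved under pics/ and viewed, at most 10 in all, crops included, and the job is handed in when it is done.

Besides the shell and the picture viewer there is one more tool, called after "Call:" as name(argument=value, ...) on one line, values as JSON. step_arm: Moves the arm, as the interface text tells. Its arguments: {"type":"object","properties":{"targets":{"type":"array"},"squeeze":{"type":"number"}},"required":["targets"]}

```bash
ls; mkdir -p pics
python3 - <<'E'
from station import ctrl
import cv2,numpy as np,pickle
d={n:ctrl.get_image(n) for n in("scene","side","wrist")}
pickle.dump(d,open("im0.pkl","wb"))
for n in d:
    c=d[n];cv2.imwrite(f"pics/{n}0.png",c["img"][:,:,::-1]);print(n,c["fx"],c["fy"],c["cx"],c["cy"],c["rvec"],c["tvec"],(-cv2.Rodrigues(np.array(c["rvec"]))[0].T@np.array(c["tvec"])).round(3))
print(ctrl.get_obs())
E
```

```text
pics
scene 495.93562379287204 495.93562379287204 323.27677600331396 239.6321939190549 [ 1.31206267  2.31093421 -0.86675446] [ 0.27146956 -0.26197957  1.26247735] [1.02  0.295 0.78 ]
side 515.3084103572857 515.3084103572857 318.0702539085015 245.26817943127153 [ 0.33226978 -2.70053077  1.32047858] [0.50855284 0.15901008 0.87750197] [0.34  0.701 0.668]
wrist 371.64829954431775 371.64829954431775 320.18396826174234 237.9826516441103 [-2.83016212e+00  2.76354155e-04  2.44367067e-03] [-0.62437293 -0.04064597  0.37927051] [0.625 0.077 0.372]
{'t': 0.15, 'q': array([-1.18990203e-01,  5.32000344e-02,  1.61398966e+00, -1.02394552e-05,
        1.47600786e+00, -1.19007159e-01]), 'dq': array([-0.00113116, -0.00212623, -0.00452221, -0.00084778, -0.00058408,
       -0.00050316]), 'effort': array([ 5.10442842e-04, -3.94241810e+01, -3.70721948e+01, -1.15854355e-04,
        4.61802789e-03,  5.00508997e-05]), 'tool_pos': array([6.24444951e-01, 6.96312182e-05, 1.91642092e-01]), 'tool_rot': array([-2.22053369e+00, -2.22057351e+00,  1.57032600e-03]), 'contact_force': array([-0.09679529,  1.01898327, -0.17022605]), 'wrist_torque': array([-0.01806769,  0.00215637,  0.00371593]), 'grip_force': 0.0, 'opening': 0.0855691833301675}
```

View pics/scene0.png

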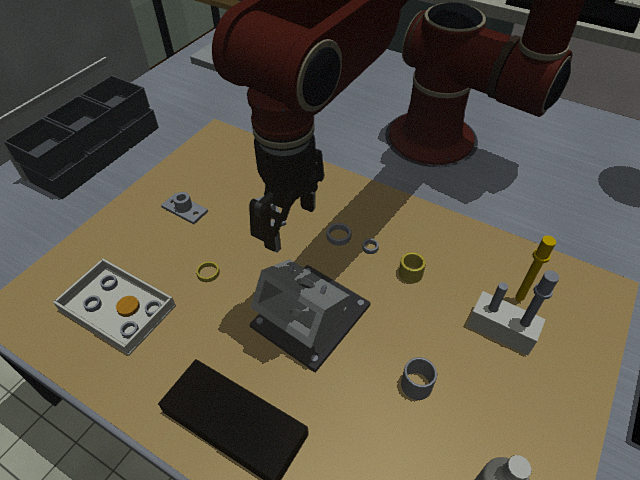

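View pics/side0.png

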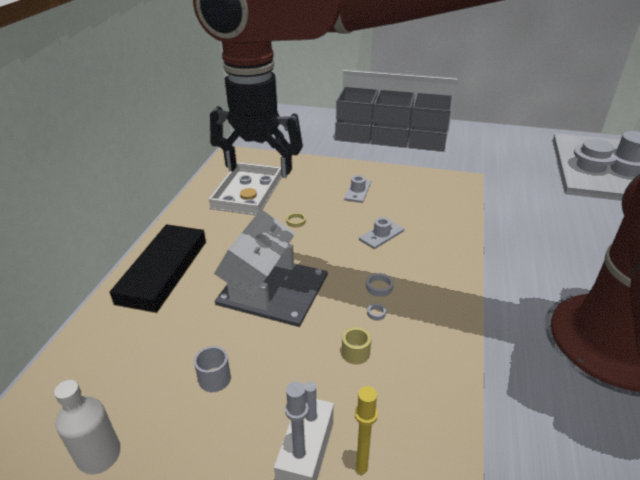

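Scene: a flange at (184,206), fixture at (310,310) and rack at (507,322), where the collared shaft is the grey one at (545,285), the plain rod (500,295) and the yellow look-alike (540,260). Side: flanges at (358,188) and (381,232), shaft at (297,400) and yellow look-alike at (366,400). Next is one enlarged composite.

```bash
cat > h.py <<'E'
import cv2,numpy as np,pickle
from scipy.spatial.transform import Rotation as R
def cam(c):
    M=cv2.Rodrigues(np.array(c["rvec"],float))[0];return M,np.array(c["tvec"],float)
def proj(c,P,fish=False):
    M,t=cam(c);p=np.atleast_2d(P)@M.T+t
    if fish:
        r=np.hypot(p[:,0],p[:,1])+1e-12;th=np.arctan2(r,p[:,2]);q=p[:,:2]/r[:,None]*th[:,None]
    else:q=p[:,:2]/p[:,2:]
    return q*[c["fx"],c["fy"]]+[c["cx"],c["cy"]]
def ray(c,uv,fish=False):
    M,t=cam(c);a=(np.array(uv,float)-[c["cx"],c["cy"]])/[c["fx"],c["fy"]]
    if fish:
        r=np.linalg.norm(a)+1e-12;v=np.r_[a/r*np.sin(r),np.cos(r)]
    else:v=np.r_[a,1]
    return -M.T@t,M.T@(v/np.linalg.norm(v))
def atz(c,uv,z,fish=False):
    o,d=ray(c,uv,fish);return o+d*(z-o[2])/d[2]
def tri(rs):
    A=0;b=0
    for o,d in rs:
        P=np.eye(3)-np.outer(d,d);A=A+P;b=b+P@o
    return np.linalg.solve(A,b)
E
python3 - <<'E'
from h import *
d=pickle.load(open("im0.pkl","rb"))
def crop(n,x,y,w,h,W,H):return cv2.resize(d[n]["img"][y:y+h,x:x+w],(W,H),interpolation=cv2.INTER_CUBIC)
a=np.hstack([crop("side",330,165,80,90,267,300),crop("side",210,205,130,120,325,300),crop("scene",155,185,60,40,208,300*0+139).repeat(1,0) if 0 else cv2.copyMakeBorder(crop("scene",155,185,60,40,208,139),0,161,0,0,0)])
b=np.hstack([crop("scene",240,250,140,120,350,300),crop("scene",460,225,100,130,231,300),crop("side",260,370,120,110,219,300)[:, :219]])
b=b[:, :800];a=a[:, :800]
cv2.imwrite("pics/comp1.png",np.vstack([np.pad(a,((0,0),(0,800-a.shape[1]),(0,0))),np.pad(b,((0,0),(0,800-b.shape[1]),(0,0)))])[:,:,::-1])
S,D=d["scene"],d["side"]
print("fl1",tri([ray(S,(184,198)),ray(D,(358,180))]))
print("fl2",atz(D,(382,222),.038),proj(S,atz(D,(382,222),.038)))
print("shaft",tri([ray(S,(549,276)),ray(D,(295,390))]))
# base corners
for u,v in [(322,268),(369,301),(315,366),(251,325)]:print("base sc",atz(S,(u,v),.012))
for u,v in [(327,264),(299,320),(219,294)]:print("base sd",atz(D,(u,v),.012))
E
```

```text
fl1 [ 0.51623125 -0.35575655  0.03642901]
fl2 [ 0.43428998 -0.19367353  0.038     ] [[267.96136245 201.86587857]]
shaft [0.45896967 0.35627153 0.17809267]
base sc [ 0.51059447 -0.01397888  0.012     ]
base sc [0.53227477 0.10066693 0.012     ]
base sc [0.69512712 0.0830089  0.012     ]
base sc [ 0.68590346 -0.05678192  0.012     ]
base sd [ 0.52216704 -0.06198893  0.012     ]
base sd [0.53415963 0.09807943 0.012     ]
base sd [0.69663684 0.0696985  0.012     ]
```

View pics/comp1.png

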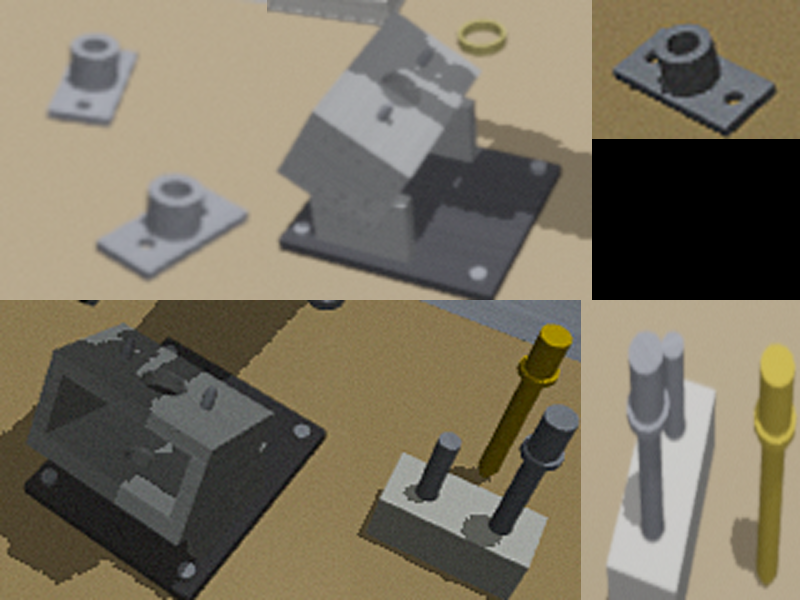

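View pics/wrist0.png

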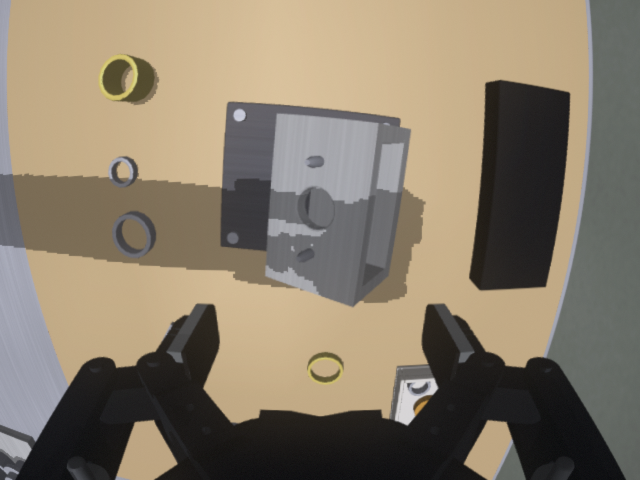

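Checking hole spacings on both flanges and fitting the fixture.

Run:
```python
from h import *
from scipy.optimize import least_squares as ls
d=pickle.load(open("im0.pkl","rb"));S,D,W=d["scene"],d["side"],d["wrist"]
a,b=atz(S,(196.2,213),.008),atz(S,(172.3,201.7),.008);print("fl1 holes",a,b,np.linalg.norm(a-b),"side",atz(D,(355.2,196.2),.008))
a,b=atz(D,(373.5,237.6),.008),atz(D,(390.9,228),.008);print("fl2 holes",a,b,np.linalg.norm(a-b))
obs=[("D",(0,34,16),(257.2,248.2)),("D",(0,-34,16),(274,227)),("D",(-40,65,0),(266,277)),("D",(40,65,0),(215.2,273)),("D",(40,-65,0),(262,210.6)),("D",(-40,-65,0),(294.4,233.8)),
("S",(0,34,16),(324.4,285.2)),("S",(-40,65,0),(349.2,294.8)),("S",(40,65,0),(314.4,310)),("S",(40,-65,0),(263.2,270)),("S",(-40,-65,0),(290,260)),
("W",(0,34,16),(307,161)),("W",(0,-34,16),(299,259)),("W",(-40,65,0),(278,113)),("W",(40,65,0),(380,123)),("W",(-40,-65,0),(265,277)),("W",(40,-65,0),(352,306))]
C={"D":D,"S":S,"W":W}
def pose(p):return R.from_euler("z",p[2])*R.from_euler("y",-30,degrees=True)
def f(p):
    r=pose(p);return np.concatenate([(proj(C[n],r.apply(np.array(q)/1e3)+[p[0],p[1],.115],n=="W")[0]-uv) for n,q,uv in obs])
s=ls(f,[.6,.02,0],loss="soft_l1",f_scale=2);print(s.x)
for o,e in zip(obs,f(s.x).reshape(-1,2)):print(o[0],o[1],e.round(1))
# base fit wrist
g=[("W",(-85,75),(228,102)),("W",(-85,-75),(221,246)),("S",(-85,75),(369,301)),("S",(85,75),(315,366)),("S",(85,-75),(251,325)),("D",(-85,75),(299,320)),("D",(85,75),(219,294)),("D",(-85,-75),(327,264))]
def f2(p):
    r=R.from_euler("z",p[2]);return np.concatenate([(proj(C[n],r.apply(np.array([*q,12])/1e3)+[p[0],p[1],0],n=="W")[0]-uv) for n,q,uv in g])
s2=ls(f2,[.6,.02,0],loss="soft_l1",f_scale=2);print(s2.x);print(f2(s2.x).reshape(-1,2).round(1))
```

```text
fl1 holes [ 0.51837059 -0.32740226  0.008     ] [ 0.51857614 -0.39580922  0.008     ] 0.06840726283004793 side [ 0.51671833 -0.32676363  0.008     ]
fl2 holes [ 0.44760478 -0.1750577   0.008     ] [ 0.41651855 -0.21835986  0.008     ] 0.05330506442843655
[ 0.62070937  0.01721592 -0.11209187]
D (0, 34, 16) [ 0.8 -3.5]
D (0, -34, 16) [ 0.5 -3.9]
D (-40, 65, 0) [-0.3 -2.6]
D (40, 65, 0) [ 11.5 -25.9]
D (40, -65, 0) [-1.6 -3.7]
D (-40, -65, 0) [ 1.  -2.2]
S (0, 34, 16) [-1.4 -0.5]
S (-40, 65, 0) [-1.8  0.7]
S (40, 65, 0) [7.8 0.3]
S (40, -65, 0) [-4.  -0.3]
S (-40, -65, 0) [-2.3 -1.2]
W (0, 34, 16) [ 0.9 -0.2]
W (0, -34, 16) [-1.1 -1.4]
W (-40, 65, 0) [ 0.  -1.5]
W (40, 65, 0) [-0.2 -0.9]
W (-40, -65, 0) [-0.4 -2.5]
W (40, -65, 0) [0.3 0.4]
[ 0.6106822   0.01766464 -0.09102419]
[[-2.2 -0.3]
 [-0.6  1.5]
 [-0.4  0.1]
 [-1.4  3.8]
 [-4.5 -0.9]
 [ 0.4  0.9]
 [-6.   4.9]
 [-0.   4.3]]
```

flange_a is the far one, at about (0.518,-0.361) with holes 68 mm apart. The other measures 53 mm. I'll look at the seat along its bore axis first.

Call:
step_arm(targets=[{"travel":[-0.083,0.033,0.05],"angular":[0,-0.3333,0],"gripper":1},{"travel":[-0.083,0.033,0.02],"angular":[0,-0.6667,0],"gripper":1},{"travel":[-0.083,0.033,0.0],"angular":[0,-0.6667,0],"gripper":1},{"travel":[-0.083,0.033,0.0],"angular":[0,-0.6667,0],"gripper":1},{"travel":[-0.083,0.033,0.0],"angular":[0,-0.6667,0],"gripper":1},{"travel":[-0.083,0.033,0.0],"angular":[0,-0.6667,0],"gripper":1},{"travel":[-0.083,0.033,0.0],"angular":[0,-0.6667,0],"gripper":1}])

```text
t: 0.85
tool_pos: [0.5769, 0.0195, 0.195]
tool_rot: [1.926, 1.926, 0.517]
contact_force: [-0.4, -0.2, 0.3]
opening: 0.0855
grip_force: 0.0
```

Run:
```python
from h import *
from station import ctrl
c=ctrl.get_image("wrist");o=ctrl.get_obs();pickle.dump((c,o),open("w1.pkl","wb"))
print(o["tool_pos"],o["tool_rot"],o["contact_force"],o["q"])
cv2.imwrite("pics/w1.png",cv2.resize(c["img"][60:420,80:560],(800,600),interpolation=cv2.INTER_CUBIC)[:,:,::-1])
```

```text
[0.57701288 0.01951342 0.19496151] [1.92563964 1.92565662 0.5174436 ] [ 0.30523039 -0.58081441  0.2359784 ] [-0.13152933 -0.4551099   2.1169415   0.07998041  0.95961217 -0.16001715]
```

View pics/w1.png

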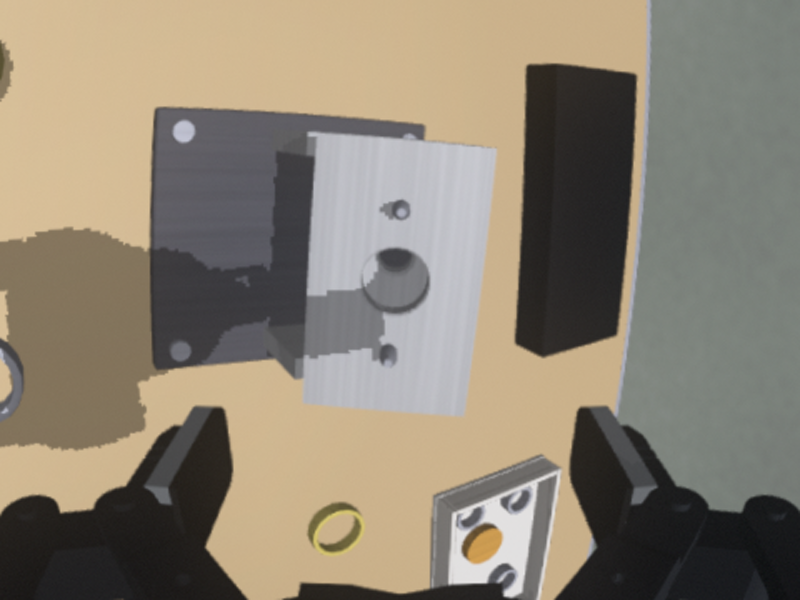

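This view shows pin tips at (402,210) and (391,355), the bore at (395,280), and plate corners at (308,131), (497,149), (303,402), (464,416).

Run:
```python
from h import *
from scipy.optimize import least_squares as ls
c,o=pickle.load(open("w1.pkl","rb"));d=pickle.load(open("im0.pkl","rb"));W=d["wrist"]
v=lambda x,y:(x/1.66667+79.8,y/1.66667+59.8)
A=[((0,34,16),v(402,210)),((0,-34,16),v(391,355)),((0,0,0),v(395,280)),((-40,65,0),v(308,131)),((40,65,0),v(497,149)),((-40,-65,0),v(303,402)),((40,-65,0),v(464,416))]
B=[((0,34,16),(307,161)),((0,-34,16),(299,259)),((-40,65,0),(278,113)),((40,65,0),(380,123)),((-40,-65,0),(265,277)),((40,-65,0),(352,306))]
def f(p,obs):
    r=R.from_euler("z",p[2])*R.from_euler("y",-30,degrees=True)
    z=p[3] if len(p)>3 else .115
    return np.concatenate([(proj(cc,r.apply(np.array(q)/1e3)+[p[0],p[1],z],True)[0]-uv) for cc,l in obs for q,uv in l])
for name,obs in (("A",[(c,A)]),("B",[(W,B)]),("AB",[(c,A),(W,B)])):
  for p0 in ([.62,.017,-.1],[.62,.017,-.1,.115]):
    s=ls(f,p0,args=(obs,),loss="soft_l1");print(name,s.x.round(4));
    if name=="A":print(f(s.x,obs).reshape(-1,2).round(1).tolist())
```

```text
A [ 0.6203  0.0171 -0.0995]
[[-0.3, 0.5], [-1.5, 4.3], [-0.1, 0.1], [5.4, -0.2], [-0.0, -1.7], [-0.1, 0.0], [0.5, -0.7]]
A [ 0.6207  0.0169 -0.1006  0.1144]
[[-0.3, 0.6], [-1.6, 4.2], [-0.0, 0.1], [5.7, -0.1], [-0.1, -1.4], [-0.0, -0.2], [0.3, -0.9]]
B [ 0.6208  0.0165 -0.1077]
B [ 0.6208  0.0165 -0.1078  0.1149]
AB [ 0.6206  0.0167 -0.1053]
AB [ 0.6208  0.0166 -0.1054  0.1143]
```

Call:
step_arm(targets=[{"travel":[-0.097,-0.2,0.05],"angular":[0,-0.4,0],"gripper":1},{"travel":[-0.097,-0.4,0.05],"angular":[0,0.0,0],"gripper":1},{"travel":[-0.097,-0.63,0.0],"angular":[0,0.6667,0],"gripper":1},{"travel":[-0.097,-0.63,0.0],"angular":[0,0.6667,0],"gripper":1},{"travel":[-0.097,-0.63,0.0],"angular":[0,0.6667,0],"gripper":1},{"travel":[-0.097,-0.63,0.0],"angular":[0,0.6667,0],"gripper":1},{"travel":[-0.097,-0.63,0.0],"angular":[0,0.6667,0],"gripper":1},{"travel":[-0.097,-0.63,0.0],"angular":[0,0.6667,0],"gripper":1},{"travel":[-0.097,-0.63,0.0],"angular":[0,0.6667,0],"gripper":1},{"travel":[-0.097,-0.63,0.0],"angular":[0,0.6667,0],"gripper":1}])

```text
t: 1.9
tool_pos: [0.5177, -0.3596, 0.1926]
tool_rot: [-2.223, -2.219, -0.001]
contact_force: [0.5, 1.0, 0.2]
opening: 0.0853
grip_force: 0.0
```

Run:
```python
from h import *
from station import ctrl
c=ctrl.get_image("wrist");o=ctrl.get_obs();pickle.dump((c,o),open("w2.pkl","wb"))
print(o["tool_pos"],o["tool_rot"],proj(c,[[.518,-.361,.008],[.516,-.356,.038]],True))
cv2.imwrite("pics/w2.png",cv2.resize(c["img"][160:340,200:440],(800,600),interpolation=cv2.INTER_CUBIC)[:,:,::-1])
```

```text
[ 0.51777525 -0.3584988   0.1927974 ] [-2.22150227e+00 -2.22106062e+00 -5.79504120e-04] [[320.16787643 201.03912758]
 [317.99046856 202.57191546]]
```

View pics/w2.png

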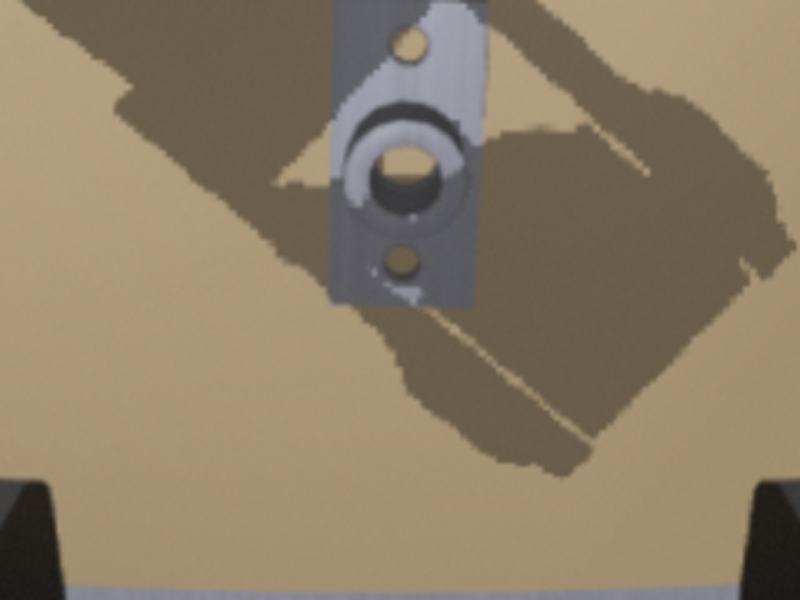

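Hub top centre is at (405,178), with pin holes at (408,44) and (402,261). The fingers are clear on both sides.

Run:
```python
from h import *
from scipy.optimize import least_squares as ls
c,o=pickle.load(open("w2.pkl","rb"))
v=lambda x,y:(x/3.3333+199.85,y/3.3333+159.85)
a,b=atz(c,v(408,44),.008,True),atz(c,v(402,261),.008,True);print("holes",a,b,np.linalg.norm(a-b),(a+b)/2,"hub",atz(c,v(405,178),.038,True))
c,o=pickle.load(open("w1.pkl","rb"))
cv2.imwrite("pics/w1b.png",cv2.resize(c["img"][160:300,240:390],(750,700),interpolation=cv2.INTER_CUBIC)[:600,:,::-1])
```

```text
holes [ 0.52011784 -0.33260393  0.008     ] [ 0.51821053 -0.40016528  0.008     ] 0.06758826500908591 [ 0.51916418 -0.36638461  0.008     ] hub [ 0.51908913 -0.36618014  0.038     ]
```

View pics/w1b.png

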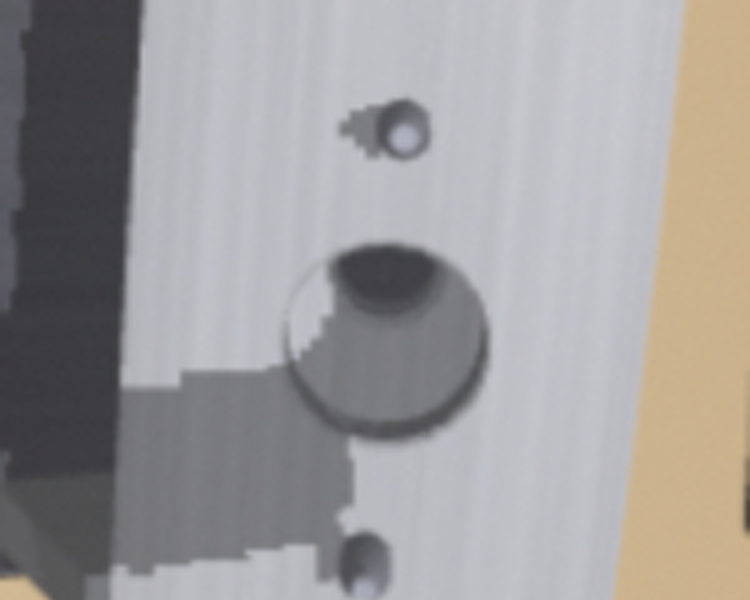

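Call:
step_arm(targets=[{"travel":[0.0033,-0.0133,-0.138],"angular":[0,0,0],"gripper":1},{"travel":[0.0033,-0.0133,-0.138],"angular":[0,0,0],"gripper":1},{"travel":[0.0033,-0.0133,-0.138],"angular":[0,0,0],"gripper":1},{"travel":[0.0033,-0.0133,-0.138],"angular":[0,0,0],"gripper":1},{"travel":[0.0033,-0.0133,-0.138],"angular":[0,0,0],"gripper":1}])

```text
t: 2.45
tool_pos: [0.5207, -0.3667, 0.1131]
tool_rot: [2.217, 2.219, 0.001]
contact_force: [0.8, 0.2, 0.9]
opening: 0.0852
grip_force: 0.0
```

Run:
```python
from h import *
from scipy.optimize import least_squares as ls
from station import ctrl
c=ctrl.get_image("wrist");o=ctrl.get_obs();pickle.dump((c,o),open("w3.pkl","wb"))
print(o["tool_pos"],proj(c,[[.519,-.366,.038]],True),proj(c,o["tool_pos"][None],True))
cv2.imwrite("pics/w3.png",cv2.resize(c["img"][180:420,160:480],(800,600),interpolation=cv2.INTER_CUBIC)[:,:,::-1])
c,o=pickle.load(open("w1.pkl","rb"))
A=[((0,34,16),(320.7,187.5)),((0,-34,16),(313.1,277.5)),((0,0,0),(317.3,228.3))]
def f(p):
    r=R.from_euler("z",p[2])*R.from_euler("y",-30,degrees=True)
    return np.concatenate([(proj(c,r.apply(np.array(q)/1e3)+[p[0],p[1],.115],True)[0]-uv) for q,uv in A])
s=ls(f,[.62,.017,-.1]);print(s.x,s.fun.round(2))
```

```text
[ 0.52075637 -0.3669237   0.11337163] [[316.93025407 229.81380375]] [[319.61579025 272.69603688]]
[ 0.62058971  0.01655142 -0.09549083] [ 0.11 -0.42  0.21  0.21 -0.28  0.26]
```

View pics/w3.png

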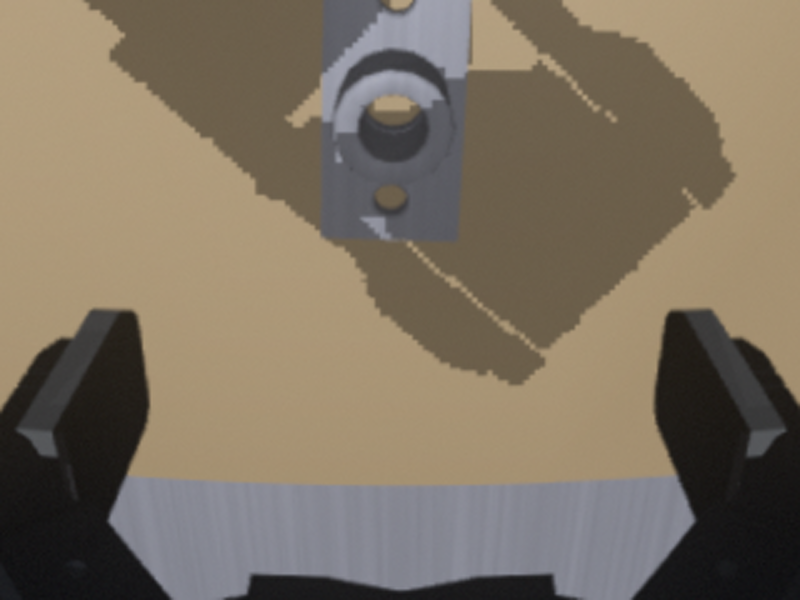

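The close view puts the hub centre at (393,126), which matches the prediction. Descending and gripping.

Call:
step_arm(targets=[{"travel":[0,0,-0.06],"angular":[0,0,0],"gripper":1},{"travel":[0,0,-0.11],"angular":[0,0,0],"gripper":1},{"travel":[0,0,-0.14],"angular":[0,0,0],"gripper":1},{"travel":[0,0,-0.16],"angular":[0,0,0],"gripper":1},{"travel":[0,0,-0.165],"angular":[0,0,0],"gripper":1},{"travel":[0,0,-0.165],"angular":[0,0,0],"gripper":1}], squeeze=60)

```text
t: 3.1
tool_pos: [0.5195, -0.3666, 0.0117]
tool_rot: [2.221, 2.221, 0.0]
contact_force: [-1.0, -0.4, 0.4]
opening: 0.0853
grip_force: 0.0
```

Call:
step_arm(targets=[{"travel":[0,0,0],"angular":[0,0,0],"gripper":0},{"travel":[0,0,0],"angular":[0,0,0],"gripper":0},{"travel":[0,0,0],"angular":[0,0,0],"gripper":0},{"travel":[0,0,0],"angular":[0,0,0],"gripper":0},{"travel":[0,0,0],"angular":[0,0,0],"gripper":0},{"travel":[0,0,0],"angular":[0,0,0],"gripper":0},{"travel":[0,0,0],"angular":[0,0,0],"gripper":0},{"travel":[0,0,0],"angular":[0,0,0],"gripper":0}], squeeze=60)

```text
t: 3.9
tool_pos: [0.5189, -0.3661, 0.0107]
tool_rot: [-2.221, -2.221, -0.0]
contact_force: [-0.1, 1.1, 1.6]
opening: 0.0001
grip_force: 0.0
```

The fingers shut fully on nothing, so I'll look.

Run:
```python
from h import *
from station import ctrl
c=ctrl.get_image("wrist");s=ctrl.get_image("side");o=ctrl.get_obs();pickle.dump((c,o,s),open("w4.pkl","wb"))
print(o["tool_pos"])
a=cv2.resize(c["img"][120:480,80:560],(480,360));b=cv2.resize(s["img"][110:290,280:440],(320,360),interpolation=cv2.INTER_CUBIC)
cv2.imwrite("pics/w4.png",np.hstack([a,b])[:,:,::-1])
```

```text
[ 0.51893731 -0.3661375   0.01073963]
```

View pics/w4.png

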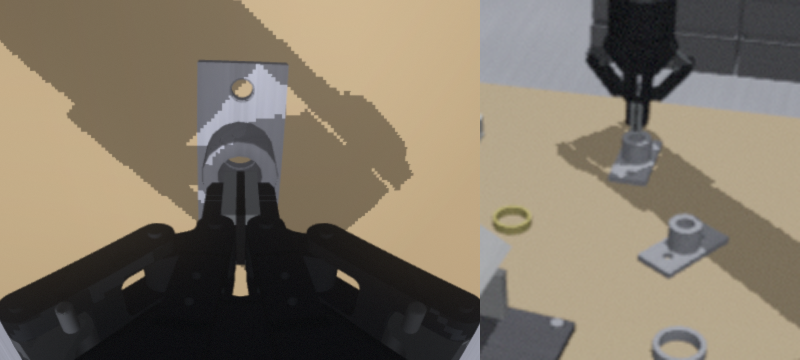

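Run:
```python
from h import *
c,o,s=pickle.load(open("w4.pkl","rb"))
print("far hole",atz(c,(322,209),.008,True),"hub",atz(c,(321,290),.038,True),"plate far edge",atz(c,(322,181),.008,True))
print("side hub",atz(s,(359,180),.038))
p=o["tool_pos"]
for P in (p,p+[0,0,.019],p+[0,.011,0],p+[0,0,.05],p+[0,.011,.05]):print((P-p),proj(c,P,True),proj(s,P))
cv2.imwrite("pics/w4b.png",np.hstack([cv2.resize(c["img"][240:400,240:400],(400,400),interpolation=cv2.INTER_CUBIC),cv2.resize(s["img"][130:210,320:400],(400,400),interpolation=cv2.INTER_CUBIC)])[:,:,::-1])
```

```text
far hole [ 0.52019308 -0.33266713  0.008     ] hub [ 0.51962746 -0.36349699  0.038     ] plate far edge [ 0.52018334 -0.31827393  0.008     ]
side hub [ 0.51362408 -0.35255227  0.038     ]
[0. 0. 0.] [[319.58175414 272.01094319]] [[357.44085236 186.66874577]]
[0.    0.    0.019] [[319.52730441 287.45570411]] [[357.74053271 179.89697531]]
[0.    0.011 0.   ] [[319.56009414 252.4863369 ]] [[356.58478015 188.98454658]]
[0.   0.   0.05] [[319.41405176 320.10091753]] [[358.24173393 168.57150962]]
[0.    0.011 0.05 ] [[319.37680328 296.08193999]] [[357.36960632 170.82056466]]
```

View pics/w4b.png

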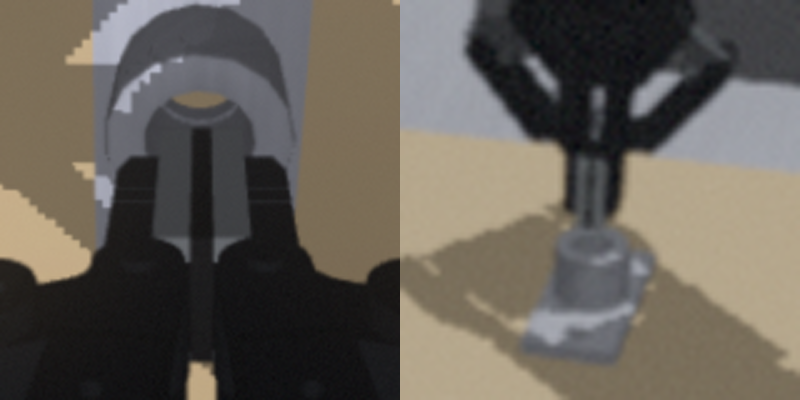

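The shut fingertips hover just above the hub, so the tips sit higher than the reported TCP suggests. I'll check this against the other images.

Run:
```python
from h import *
from station import ctrl
d=pickle.load(open("im0.pkl","rb"));S,D,W=d["scene"],d["side"],d["wrist"]
p=np.array([.6244,0,.1916])
print("tipR(+x) stereo",tri([ray(S,(270,248)),ray(D,(229,172))]),"tip(-x)",tri([ray(S,(308,208)),ray(D,(286,172))]))
for dz in (0,.013,.03):
  for sx in(-.05,.05):print(dz,sx,proj(S,p+[sx,0,dz]).round(0),proj(D,p+[sx,0,dz]).round(0),proj(W,p+[sx,0,dz],True).round(0))
c,o,s=pickle.load(open("w4.pkl","rb"))
sc=ctrl.get_image("scene");pickle.dump(sc,open("s4.pkl","wb"))
u=proj(sc,o["tool_pos"])[0].astype(int);print(u)
cv2.imwrite("pics/s4.png",cv2.resize(sc["img"][u[1]-60:u[1]+40,u[0]-60:u[0]+60],(720,600),interpolation=cv2.INTER_CUBIC)[:,:,::-1])
print(ctrl.get_obs()["q"])
```

```text
tipR(+x) stereo [6.73374754e-01 6.72816537e-04 2.39804167e-01] tip(-x) [0.57704278 0.00169542 0.24660961]
0 -0.05 [[309. 230.]] [[289. 201.]] [[227. 272.]]
0 0.05 [[273. 273.]] [[234. 194.]] [[412. 272.]]
0.013 -0.05 [[308. 224.]] [[288. 194.]] [[221. 281.]]
0.013 0.05 [[272. 267.]] [[233. 187.]] [[418. 282.]]
0.03 -0.05 [[308. 217.]] [[288. 186.]] [[212. 296.]]
0.03 0.05 [[271. 260.]] [[232. 179.]] [[427. 297.]]
[182 205]
[-7.31561472e-01  2.47219815e-01  1.71753153e+00 -1.75627187e-05
  1.17691457e+00 -7.31558846e-01]
```

View pics/s4.png

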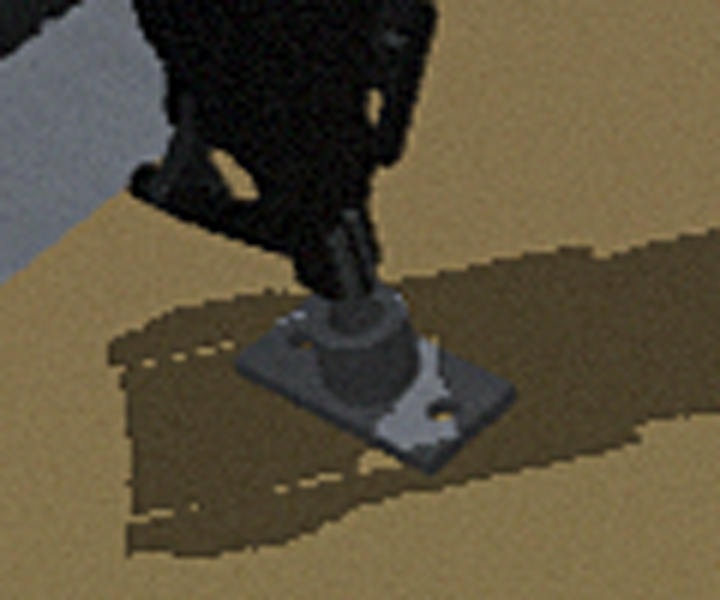

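The pictures agree that the shut fingertips lie about 35–45 mm behind the reported TCP, so the grip closed above the hub. I've used up my picture views (one over the limit, in fact), so from here I work numerically. Now I reopen, go lower and grip.

Call:
step_arm(targets=[{"travel":[0,0,0],"angular":[0,0,0],"gripper":1},{"travel":[0,0,0],"angular":[0,0,0],"gripper":1},{"travel":[0,0,0],"angular":[0,0,0],"gripper":1},{"travel":[0,0,0],"angular":[0,0,0],"gripper":1},{"travel":[0,0,0],"angular":[0,0,0],"gripper":1},{"travel":[0,0,0],"angular":[0,0,0],"gripper":1},{"travel":[0,0,-0.018],"angular":[0,0,0],"gripper":1},{"travel":[0,0,-0.036],"angular":[0,0,0],"gripper":1},{"travel":[0,0,-0.052],"angular":[0,0,0],"gripper":1},{"travel":[0,0,-0.052],"angular":[0,0,0],"gripper":1}])

```text
t: 5.05
tool_pos: [0.5173, -0.3647, -0.0234]
tool_rot: [-2.218, -2.218, 0.0]
contact_force: [0.5, 0.3, 0.4]
opening: 0.0854
grip_force: 0.0
```

Call:
step_arm(targets=[{"travel":[0,0,0],"angular":[0,0,0],"gripper":0},{"travel":[0,0,0],"angular":[0,0,0],"gripper":0},{"travel":[0,0,0],"angular":[0,0,0],"gripper":0},{"travel":[0,0,0],"angular":[0,0,0],"gripper":0},{"travel":[0,0,0],"angular":[0,0,0],"gripper":0},{"travel":[0,0,0],"angular":[0,0,0],"gripper":0}], squeeze=60)

```text
t: 5.65
tool_pos: [0.5195, -0.3668, -0.0194]
tool_rot: [2.22, 2.22, -0.0]
contact_force: [-1.1, -0.1, 3.6]
opening: 0.0331
grip_force: 61.2
```

Call:
step_arm(targets=[{"travel":[0,0,0.03],"angular":[0,0,0],"gripper":0},{"travel":[0,0,0.1],"angular":[0,0,0],"gripper":0},{"travel":[0,0,0.18],"angular":[0,0,0],"gripper":0},{"travel":[0,0,0.25],"angular":[0,0,0],"gripper":0},{"travel":[0,0,0.32],"angular":[0,0,0],"gripper":0},{"travel":[0,0,0.37],"angular":[0,0,0],"gripper":0},{"travel":[0,0,0.37],"angular":[0,0,0],"gripper":0},{"travel":[0,0,0.37],"angular":[0,0,0],"gripper":0}])

```text
t: 6.45
tool_pos: [0.5186, -0.3657, 0.2009]
tool_rot: [-2.221, -2.221, -0.0]
contact_force: [-0.5, 0.4, -4.9]
opening: 0.0332
grip_force: 60.7
```

Run:
```python
from h import *
from station import ctrl
c=ctrl.get_image("wrist");o=ctrl.get_obs();pickle.dump((c,o),open("w5.pkl","wb"))
print(o["tool_pos"],o["tool_rot"],o["opening"],o["grip_force"],o["contact_force"])
p=o["tool_pos"]
# expected flange features if origin is at TCP + .0195 up, yaw -0.028
r=R.from_euler("z",-.028)
for n,P in dict(hub=(0,0,38),hole=(0,34,8),c1=(-23,48,8),c2=(23,48,8)).items():
    print(n,proj(c,r.apply(np.array(P)/1e3)+p+[0,0,.0195],True))
g=cv2.cvtColor(c["img"],cv2.COLOR_RGB2GRAY)
for y in range(150,310,4):print(y,"".join(" .:-=+*#%@"[int(g[y:y+4,x:x+2].mean())//26] for x in range(250,392,2)))
```

```text
[ 0.51782238 -0.36509032  0.19886753] [-2.21847811e+00 -2.21847590e+00  1.94270254e-04] 0.033349939106135276 60.70600707025733 [-0.03859259  0.55165559 -4.2205242 ]
hub [[317.36799737 325.5343653 ]]
hole [[319.81795084 221.33259111]]
c1 [[266.86741444 188.44274343]]
c2 [[374.4588309  191.37227837]]
150 ====================================================+******************
154 =========================================++===========+****************
158 ========================================+****+==========+**************
162 ======================================+********===========+************
166 ====================================+************+==========+**********
170 ==================================+**+++++++++****++==========+********
174 =================================+***===========================+******
178 ===============================+*****=============================+****
182 =============================+*******=========+***+===================+
186 ===========---=-=--===-=====*********=========+***+========+===========
190 ===========-------------------------
[... 1539 characters left out ...]
----------------
274 *******************+-:::::::::::::::::::::::::::::-------------------=+
278 ***********+======-:::::::::::::::::::::::::::::::::---------------=+**
282 **********+=------:::::::::::::::::::::::::::::::::::-------==--==+****
286 **********+------:::::::::::::::::::::::::::::::::::::------====+******
290 *******===---::::::::::::::::------------::::::::::::::::::::--=*******
294 ******+::::::...:::::::------------------------::::::::...:::::-+******
298 *****+-:::::....:::::-----------------------------:::::....:::::=******
302 =:::::::::::...:::----------------------------------:::....:::::::::::=
306 .....::::::....:-----------------::::-----------------::. ..::::::.....
```

```bash
cat > seg.py <<'E'
from h import *
def rows(c,ys,x0=240,x1=400,thr=35):
    b=c["img"].astype(int);s=b[...,0]-b[...,2]   # tan: R>>B, grey: ~0
    for y in ys:
        print(y,"".join("#" if s[y,x]<thr*b[y,x].mean()/150 else "." for x in range(x0,x1)))
E
python3 - <<'E'
from seg import *
c,o=pickle.load(open("w5.pkl","rb"))
print(c["img"][230,300],c["img"][230,262],c["img"][180,320])
rows(c,list(range(182,300,5)))
E
```

```text
[166 168 181] [190 170 137] [194 173 140]
182 ................................................................................................................................................................
187 ................................................................................................................................................................
192 ..............................########################################################################################################..........................
197 .............................#############################################################################################################......................
202 .............................#############################################################################################################......................
207 .............................#############################################################################################################......................
212 .............................###################################
[... 2201 characters left out ...]
############............................
282 ...............................#####################################################################################################............................
287 ...............................####################################################################################################.............................
292 .........................###############################################################################################################........................
297 .......................###################################################################################################################......................
```

Run:
```python
from h import *
from scipy.optimize import least_squares as ls
c,o=pickle.load(open("w5.pkl","rb"));p=o["tool_pos"]
Lr=[(200,268.8),(230,269),(257,269.8),(285,270.9)];Rr=[(202,378),(227,376.2),(252,374),(277,372)]
ts=np.linspace(-.03,.05,60)
def xat(T,x,row):
    P=np.c_[np.full(60,x),ts,np.full(60,.008)];q=proj(c,T(P),True);return np.interp(-row,-q[:,1][::1],q[:,0]) if q[0,1]>q[-1,1] else np.nan
def mk(v):
    r=R.from_euler("zx",[v[3],v[4]]);return lambda P:r.apply(P)+p+[v[0],v[1],v[2]]
def f(v,ft):
    v=np.r_[v,0] if not ft else v
    T=mk(v);e=[xat(T,-.023,a)-b for a,b in Lr]+[xat(T,.023,a)-b for a,b in Rr]
    e+=list((proj(c,T(np.array([[0,.034,.008]])),True)[0]-[322,224.3]))
    if ft:e+=[0.5*(proj(c,T(np.array([[-.01,.048,.008]])),True)[0,1]-192.5)]
    return e
s=ls(f,[0,0,.0195,-.03],args=(0,));print(s.x,np.round(s.fun,1),proj(c,mk(np.r_[s.x,0])(np.array([[-.01,.048,.008],[-.01,.048,0]])),True))
s=ls(f,[0,0,.0195,-.03,0],args=(1,));print(s.x,np.round(s.fun,1))
```

```text
[ 0.00135878 -0.00054101  0.02237257 -0.02363757] [-0.1  0.2 -0.1 -0.4 -0.4 -0.2  0.2  0.2  0.6  0. ] [[299.53493717 191.56643352]
 [300.52464819 188.19496866]]
[ 0.00135725 -0.0001066   0.02110703 -0.0235541   0.04653603] [-0.3  0.1  0.  -0.1 -0.1 -0.2  0.  -0.1  0.6  0.2 -0.3]
```

```bash
cat > tgt.py <<'E'
from h import *
psi=-.098;seat=np.array([.6206,.0166,.115]);ax=R.from_euler("z",psi).apply(R.from_euler("y",-30,degrees=True).apply([0,0,1]))
Rr=R.from_euler("z",psi)*R.from_euler("y",-30,degrees=True)*R.from_euler("z",.024)
off=np.array([.00136,-.0004,.0205])
if __name__=="__main__":
    c0=np.array([.519,-.3662,.202])
    print("ax",ax,"rot",Rr.as_rotvec()/(np.pi/4))
    for h in (.05,.03,.018,0):
        t=seat+h*ax-Rr.apply(off);print(h,t.round(4),((t-c0)/.6).round(4))
E
python3 tgt.py
```

```text
ax [-0.49760092  0.0489216   0.8660254 ] rot [-0.04065055 -0.66557577 -0.09205687]
0.05 [0.6048 0.0185 0.1399] [ 0.143   0.6412 -0.1036]
0.03 [0.6147 0.0175 0.1225] [ 0.1595  0.6396 -0.1324]
0.018 [0.6207 0.017  0.1122] [ 0.1695  0.6386 -0.1497]
0 [0.6297 0.0161 0.0966] [ 0.1844  0.6371 -0.1757]
```

Call:
step_arm(targets=[{"travel":[0.05,0.1,0.03],"angular":[0,0,0],"gripper":0},{"travel":[0.08,0.2,0.05],"angular":[-0.01,-0.15,-0.02],"gripper":0},{"travel":[0.1,0.3,0.05],"angular":[-0.02,-0.3,-0.04],"gripper":0},{"travel":[0.12,0.4,0.03],"angular":[-0.03,-0.45,-0.06],"gripper":0},{"travel":[0.13,0.5,0.0],"angular":[-0.04,-0.6,-0.08],"gripper":0},{"travel":[0.14,0.6,-0.03],"angular":[-0.0407,-0.6656,-0.0921],"gripper":0},{"travel":[0.143,0.641,-0.06],"angular":[-0.0407,-0.6656,-0.0921],"gripper":0},{"travel":[0.143,0.6412,-0.1036],"angular":[-0.0407,-0.6656,-0.0921],"gripper":0},{"travel":[0.143,0.6412,-0.1036],"angular":[-0.0407,-0.6656,-0.0921],"gripper":0},{"travel":[0.143,0.6412,-0.1036],"angular":[-0.0407,-0.6656,-0.0921],"gripper":0}])

```text
t: 7.5
tool_pos: [0.5993, 0.0216, 0.1299]
tool_rot: [1.992, 1.857, 0.47]
contact_force: [-0.8, -1.0, -4.1]
opening: 0.0332
grip_force: 61.2
```

Run:
```python
from seg import *
from station import ctrl
c=ctrl.get_image("wrist");o=ctrl.get_obs();s=ctrl.get_image("side");S=ctrl.get_image("scene");pickle.dump((c,o,s,S),open("w6.pkl","wb"))
from tgt import *
print(o["tool_pos"],(R.from_rotvec(o["tool_rot"])*R.from_rotvec([-2.22144,-2.22144,0]).inv()).as_rotvec()/(np.pi/4),o["contact_force"])
F=R.from_euler("z",psi)*R.from_euler("y",-30,degrees=True)
for n,P in dict(tip=(0,34,16),pb=(0,34,0),c1=(-40,65,0),c2=(40,65,0)).items():print(n,proj(c,F.apply(np.array(P)/1e3)+seat,True))
g=cv2.cvtColor(c["img"],cv2.COLOR_RGB2GRAY)
for y in range(140,244,2):print(y,"".join(" .:-=+*#%@"[int(g[y,x])//26] for x in range(250,400)))
```

```text
[0.60111977 0.01999683 0.13307434] [-0.03958013 -0.65258594 -0.08895487] [ 0.47316962 -0.40693667 -3.66169345]
tip [[343.39656391 211.98351773]]
pb [[342.10907853 205.2643702 ]]
c1 [[271.59162948 148.73734052]]
c2 [[415.52663071 154.15249655]]
140 =======================================================================================+*##%%##*+=====*#%%%%%%%%%%%%%%%%%%%%%%%%%%%%%%%%%%%%%%%%%%%%%%
142 ======================================================================================+*######%##+===+*#%%%%%%%%%%%%%%%%%%%%%%%%%%%%%%%%%%%%%%%%%%%%%%
144 =============================================================================================+++++====+##########%%%%%%%%%%%%%%%%%%%%%%%%%%%%%%%%%%%%%
146 ===============+************+=========================================================================================+++++++++********#########%%%%%%
148 ===============*#%%%%%%%#**+====================================================================================================================++*##%
150 ================+**++*######################**********************+++++++++++
[... 6503 characters left out ...]
=---------=++**#%%%%%%%%%%%%%%%%%%%%%%%%%%%%%%%%%%%%%%%%%%%%%%%%%%%%%%%%%%%%%%%%
236 ::::::::::::::::::-=*#########%%%%%%%%%%%%%%%%%%%%%%%%%%%%%%%%###***+=========+++**#%%%%%%%%%%%%%%%%%%%%%%%%%%%%%%%%%%%%%%%%%%%%%%%%%%%%%%%%%%%%%%%%%%
238 ::::::::::::::::::-=*#########%%%%%%%%%%%%%%%%%%%%%%%%%%%%%%%%%#######**********##%%%%%%%%%%%%%%%%%%%%%%%%%%%%%%%%%%%%%%%%%%%%%%%%%%%%%%%%%%%%%%%%%%%%
240 ::::::::::::::::::-=*##########%%%%%%%%%%%%%%%%%%%%%%%%%%%%%%%%#################%%%%%%%%%%%%%%%%%%%%%%%%%%%%%%%%%%%%%%%%%%%%%%%%%%%%%%%%%%%%%%%%%%%%%%
242 ::::::::::::::::::-=*##########%%%%%%%%%%%%%%%%%%%%%%%%%%%%%%%%#########%%%#####%%%%%%%%%%%%%%%%%%%%%%%%%%%%%%%%%%%%%%%%%%%%%%%%%%%%%%%%%%%%%%%%%%%%%%
```

The seat corner shows at (271,150) as predicted, and the grasp is unchanged. Settling, then to 30 mm above the seat.

Call:
step_arm(targets=[{"travel":[0.008,-0.0008,-0.0145],"angular":[0,0,0],"gripper":0},{"travel":[0.0165,-0.0016,-0.0288],"angular":[0,0,0],"gripper":0},{"travel":[0.0165,-0.0016,-0.0288],"angular":[0,0,0],"gripper":0},{"travel":[0.0165,-0.0016,-0.0288],"angular":[0,0,0],"gripper":0},{"travel":[0.0165,-0.0016,-0.0288],"angular":[0,0,0],"gripper":0}])

```text
t: 8.15
tool_pos: [0.6148, 0.0173, 0.1224]
tool_rot: [1.985, 1.843, 0.481]
contact_force: [0.2, 1.0, -3.6]
opening: 0.0335
grip_force: 61.2
```

```bash
cat > vis.py <<'E'
from h import *
from station import ctrl
from tgt import *
def state():
    o=ctrl.get_obs();Q=R.from_rotvec(o["tool_rot"])*R.from_rotvec([-2.22144,-2.22144,0]).inv()
    F=R.from_euler("z",psi)*R.from_euler("y",-30,degrees=True)
    fp=o["tool_pos"]+Q.apply(off)
    print("tcp",o["tool_pos"].round(4),"rot",(Q.as_rotvec()/(np.pi/4)).round(4),"F",o["contact_force"].round(1),"open",round(o["opening"],4),o["grip_force"])
    print("flange in seat mm",(F.inv().apply(fp-seat)*1e3).round(1),"ori err",(F.inv()*Q*R.from_euler("z",-.024)).as_rotvec().round(3))
    return o
E
python3 - <<'E'
from vis import *
for i in range(3):state();ctrl.get_image("wrist")
E
```

```text
tcp [0.6148 0.0173 0.1224] rot [-0.0409 -0.666  -0.0927] F [ 0.2  1.  -3.6] open 0.0335 61.2136849493254
flange in seat mm [ 0.  -0.3 29.8] ori err [-0. -0. -0.]
tcp [0.6149 0.0174 0.1226] rot [-0.0408 -0.6665 -0.0925] F [-0.2 -1.2 -3.9] open 0.0332 61.21402484772261
flange in seat mm [ 0.2 -0.1 30. ] ori err [-0.    -0.001 -0.   ]
tcp [0.6149 0.0174 0.1227] rot [-0.0409 -0.6665 -0.0922] F [ 0.9 -0.2 -3.4] open 0.033 61.21410287450999
flange in seat mm [ 0.2 -0.1 30. ] ori err [-0.    -0.001 -0.   ]
```

Call:
step_arm(targets=[{"travel":[0.0045,-0.0005,-0.008],"angular":[0,0,0],"gripper":0},{"travel":[0.0091,-0.0009,-0.0159],"angular":[0,0,0],"gripper":0},{"travel":[0.0091,-0.0009,-0.0159],"angular":[0,0,0],"gripper":0},{"travel":[0.0091,-0.0009,-0.0159],"angular":[0,0,0],"gripper":0}])

```text
t: 8.7
tool_pos: [0.6199, 0.0171, 0.112]
tool_rot: [1.986, 1.844, 0.48]
contact_force: [-0.2, 0.2, -3.2]
opening: 0.0333
grip_force: 61.3
```

Run:
```python
from vis import *
c=ctrl.get_image("wrist");o=state();pickle.dump((c,o),open("w7.pkl","wb"))
F=R.from_euler("z",psi)*R.from_euler("y",-30,degrees=True)
Q=R.from_rotvec(o["tool_rot"])*R.from_rotvec([-2.22144,-2.22144,0]).inv();G=Q*R.from_euler("z",-.024);fp=o["tool_pos"]+Q.apply(off)
print("tip",proj(c,F.apply([0,.034,.016])+seat,True),"hole top/bot",proj(c,G.apply([0,.034,.008])+fp,True),proj(c,G.apply([0,.034,.0])+fp,True))
g=cv2.cvtColor(c["img"],cv2.COLOR_RGB2GRAY)
for y in range(204,244,1):print(y,"".join(" .:-=+*#%@"[int(g[y,x])//26] for x in range(300,350)))
```

```text
tcp [0.62   0.0171 0.1123] rot [-0.0407 -0.665  -0.092 ] F [ 0.5 -0.  -3.1] open 0.0331 61.31897403392941
flange in seat mm [-0.5  0.1 18.5] ori err [-0.  0.  0.]
tip [[326.25840285 219.73487249]] hole top/bot [[325.47885217 225.96430946]] [[325.24008647 221.02002222]]
204 %%%%%%%%%%%%%%%%%%%%%%%%%%%%%%%%%%%%%%%%%%%%%%%%%%
205 %%%%%%%%%%%%%%%%%%%%%%%%%%%%%%%%%%%%%%%%%%%%%%%%%%
206 %%%%%%%%%%%%%%%%%%%%%%%%%%%%%%%%%%%%%%%%%%%%%%%%%%
207 %%%%%%%%%%%%%%%%%%%%%%%%%%%%%%%%%%%%%%%%%%%%%%%%%%
208 %%%%%%%%%%%%%%%%%%%%%%%%%%%%%%%%%%%%%%%%%%%%%%%%%%
209 %%%%%%%%%%%%%%%%%%%%%%%%%%%%%%%%%%%%%%%%%%%%%%%%%%
210 %%%%%%%%%%%%%%%%%%%%%%%%%%%%%%%%%%%%%%%%%%%%%%%%%%
211 %%%%%%%%%%%%%%%%%%#########%%%%%%%%%%%%%%%%%%%%%%%
212 %%%%%%%%%%%%%%%%###*********##%%%%%%%%%%%%%%%%%%%%
213 %%%%%%%%%%%%%%###**+++++++++**##%%%%%%%%%%%%%%%%%%
214 %%%%%%%%%%%%%%#**+==========++**#%%%%%%%%%%%%%%%%%
215 %%%%%%%%%%%%##**+==--=========++*#%%%%%%%%%%%%%%%%
216 %%%%%%%%%%%%##**+=--===+=++++===+*#%%%%%%%%%%%%%%%
217 %%%%%%%%%%%##**++=---=+*****+===++*%%%%%%%%%%%%%%%
218 %%%%%%%%%%##**+++=--=+*#%%##*+===++#%%%%%%%%%%%%%%
219 %
[... 669 characters left out ...]
%#++++++++++++++++==---=+*#%%%%%%%%%%%%%
232 %%%%%%%%%%%#*++====++++++===----=++*#%%%%%%%%%%%%%
233 %%%%%%%%%%%%#*+============----=++*#%%%%%%%%%%%%%%
234 %%%%%%%%%%%%%#*+=======-------=++*#%%%%%%%%%%%%%%%
235 %%%%%%%%%%%%%##*+=======---===+***%%%%%%%%%%%%%%%%
236 %%%%%%%%%%%%%###**++=======+++***#%%%%%%%%%%%%%%%%
237 %%%%%%%%%%%%%%####****+********##%%%%%%%%%%%%%%%%%
238 %%%%%%%%%%%%%%########*##****##%%%%%%%%%%%%%%%%%%%
239 %%%%%%%%%%%%%%%%##############%%%%%%%%%%%%%%%%%%%%
240 %%%%%%%%%%%%%%%%%%%#########%%%%%%%%%%%%%%%%%%%%%%
241 %%%%%%%%%%%%%%%%%%%%%%%%%%%%%%%%%%%%%%%%%%%%%%%%%%
242 %%%%%%%%%%%%%%%%%%%%%%%%%%%%%%%%%%%%%%%%%%%%%%%%%%
243 %%%%%%%%%%%%%%%%%%%%%%%%%%%%%%%%%%%%%%%%%%%%%%%%%%
```

Through the hole the pin tip shows at (325,220), within about 0.5 mm of ideal. Descending.

Call:
step_arm(targets=[{"travel":[0.0035,-0.0006,-0.005],"angular":[0,0,0],"gripper":0},{"travel":[0.0065,-0.001,-0.0105],"angular":[0,0,0],"gripper":0},{"travel":[0.0098,-0.0014,-0.016],"angular":[0,0,0],"gripper":0},{"travel":[0.0131,-0.0018,-0.0213],"angular":[0,0,0],"gripper":0},{"travel":[0.0131,-0.0018,-0.0213],"angular":[0,0,0],"gripper":0},{"travel":[0.0131,-0.0018,-0.0213],"angular":[0,0,0],"gripper":0}])

```text
t: 9.35
tool_pos: [0.6279, 0.016, 0.0995]
tool_rot: [1.985, 1.844, 0.481]
contact_force: [0.1, 0.2, -3.5]
opening: 0.0333
grip_force: 61.3
```

```bash
python3 -c "
from vis import *
state()"
```

```text
tcp [0.6279 0.016  0.0995] rot [-0.0407 -0.665  -0.0921] F [ 0.1  0.2 -3.5] open 0.0333 61.31991752889007
flange in seat mm [ 0.  -0.3  3.4] ori err [-0.  0. -0.]
```

Call:
step_arm(targets=[{"travel":[0.0013,-0.0001,-0.0022],"angular":[0,0,0],"gripper":0},{"travel":[0.0025,-0.0002,-0.0043],"angular":[0,0,0],"gripper":0},{"travel":[0.0025,-0.0002,-0.0043],"angular":[0,0,0],"gripper":0}])

```text
t: 9.65
tool_pos: [0.6294, 0.0159, 0.0982]
tool_rot: [1.985, 1.844, 0.48]
contact_force: [-7.2, -0.1, 2.9]
opening: 0.0332
grip_force: 62.5
```

Call:
step_arm(targets=[{"travel":[0.0008,-0.0001,-0.0014],"angular":[0,0,0],"gripper":0},{"travel":[0.0017,-0.0002,-0.0029],"angular":[0,0,0],"gripper":0},{"travel":[0.0017,-0.0002,-0.0029],"angular":[0,0,0],"gripper":0}])

```text
t: 9.95
tool_pos: [0.6294, 0.0159, 0.0981]
tool_rot: [1.987, 1.846, 0.478]
contact_force: [-29.5, 0.8, 21.4]
opening: 0.033
grip_force: 65.6
```

```bash
python3 -c "
from vis import *
state()"
```

```text
tcp [0.6294 0.0159 0.0981] rot [-0.0412 -0.6614 -0.0913] F [-29.5   0.8  21.4] open 0.033 65.57845761242788
flange in seat mm [ 0.6 -0.2  1.4] ori err [-0.     0.003  0.001]
```

Call:
step_arm(targets=[{"travel":[-0.002,0.0002,0.0025],"angular":[0,0,0],"gripper":0},{"travel":[-0.002,0.0002,0.0025],"angular":[0,0,0],"gripper":0},{"travel":[-0.002,0.0002,0.0025],"angular":[0,0,0],"gripper":1},{"travel":[-0.002,0.0002,0.0025],"angular":[0,0,0],"gripper":1},{"travel":[-0.002,0.0002,0.0025],"angular":[0,0,0],"gripper":1},{"travel":[-0.002,0.0002,0.0025],"angular":[0,0,0],"gripper":1},{"travel":[-0.002,0.0002,0.0025],"angular":[0,0,0],"gripper":1},{"travel":[-0.002,0.0002,0.0025],"angular":[0,0,0],"gripper":1}])

```text
t: 10.75
tool_pos: [0.6294, 0.0158, 0.097]
tool_rot: [1.985, 1.843, 0.481]
contact_force: [-1.0, -0.6, 0.3]
opening: 0.0852
grip_force: 0.0
```

Call:
step_arm(targets=[{"travel":[-0.02,0.002,0.035],"angular":[0,0,0],"gripper":1},{"travel":[-0.05,0.005,0.087],"angular":[0,0,0],"gripper":1},{"travel":[-0.09,0.009,0.156],"angular":[0,0,0],"gripper":1},{"travel":[-0.12,0.012,0.208],"angular":[0,0,0],"gripper":1},{"travel":[-0.12,0.012,0.208],"angular":[0,0,0],"gripper":1},{"travel":[-0.12,0.012,0.208],"angular":[0,0,0],"gripper":1}])

```text
t: 11.35
tool_pos: [0.5577, 0.0231, 0.2235]
tool_rot: [1.983, 1.842, 0.483]
contact_force: [0.2, 0.7, 0.1]
opening: 0.0852
grip_force: 0.0
```

```bash
cat > asc.py <<'E'
def asc(img,x0,x1,y0,y1,sx=1,sy=2):
    import cv2
    g=cv2.cvtColor(img,cv2.COLOR_RGB2GRAY)
    for y in range(y0,y1,sy):print(y,"".join(" .:-=+*#%@"[int(g[y:y+sy,x:x+sx].mean())//26] for x in range(x0,x1,sx)))
E
python3 - <<'E'
from vis import *
from asc import asc
c=ctrl.get_image("wrist");o=state();pickle.dump((c,o),open("w8.pkl","wb"))
F=R.from_euler("z",psi)*R.from_euler("y",-30,degrees=True)
for n,P in dict(hub=(0,0,38),h1=(0,34,8),h2=(0,-34,8),tip1=(0,34,16),tip2=(0,-34,16),c1=(-23,48,8),c2=(23,48,8),c3=(-23,-48,8),c4=(23,-48,8)).items():print(n,proj(c,F.apply(np.array(P)/1e3)+seat,True).round(1))
asc(c["img"],255,385,140,300,1,2)
E
```

```text
tcp [0.5571 0.0231 0.2214] rot [-0.0407 -0.6651 -0.0921] F [-0.4 -0.5 -0.8] open 0.0851 0.0
flange in seat mm [ -0.7  -0.2 144.6] ori err [-0.  0. -0.]
hub [[320.3 226.6]]
h1 [[321.2 175.9]]
h2 [[319.2 255. ]]
tip1 [[321.2 177.4]]
tip2 [[319.3 258.3]]
c1 [[292.9 158.2]]
c2 [[350.2 159.5]]
c3 [[292.5 269.4]]
c4 [[345.3 270.5]]
140 -------------====+********#**#######################################################################################**************
142 -------------====+********##**######################################################################################**************
144 -------------====+************############*#########################################################################**************
146 :::----------====+****#****#**###########**########################################################################***************
148 ::::::::::::-----=****#****#**#####################################################################################***************
150 :::::::::::::::::=************###############################################################
[... 9327 characters left out ...]
*************************
290 #########*#*****#*##*#****#*#*****************************************************************************************************
292 ######*##*#*##**#***##***##*******************************************************************************************************
294 ##########*#*##****##****#*****#**************************************************************************************************
296 #######*#*######*##*##**#**#******************************************************************************************************
298 #####*##**#**####***###***********************************************************************************************************
```

Both pins stand in the flange's holes and the flange outline matches the prediction within 1 px, so it is seated. Now the shaft: locate it together with the rod and the yellow look-alike.

Run:
```python
from h import *
d=pickle.load(open("im0.pkl","rb"));S,D=d["scene"],d["side"]
c,o,s=pickle.load(open("w4.pkl","rb"));sc=pickle.load(open("s4.pkl","rb"))
print("tips shut",tri([ray(sc,(179.5,194)),ray(s,(358,175))]),o["tool_pos"])
# comp1: scene crop (460,225) scale 2.31 at x350,y300 ; side crop (260,370) scale 1.825/2.727 at x581
sc_=lambda x,y:(460+(x-350)/2.31,225+(y-300)/2.308)
sd_=lambda x,y:(260+(x-581)/1.825,370+(y-300)/2.727)
for n,a,b in (("head top",(560,418),(647,343)),("rod top",(450,440),(674,341)),("yellow top",(556,337),(777,358)),("collar",(542,452),(648,413))):
    print(n,tri([ray(S,sc_(*a)),ray(D,sd_(*b))]).round(4),sc_(*a),sd_(*b))
print("yellow foot sc",atz(S,sc_(488,474),0),"sd",atz(D,sd_(767,580),0))
print("shaft entry sc",atz(S,sc_(503,528),.05),"sd",atz(D,sd_(652,537),.05))
print("rod entry sc",atz(S,sc_(428,494),.05),"sd",atz(D,sd_(676,436),.05))
```

```text
tips shut [ 0.5180607  -0.36417327  0.04533603] [ 0.51893731 -0.3661375   0.01073963]
head top [0.4594 0.3564 0.1825] (550.9090909090909, 276.1265164644714) (296.16438356164383, 385.76824349101577)
rod top [0.4571 0.3018 0.1153] (503.2900432900433, 285.65857885615253) (310.95890410958907, 385.03483681701505)
yellow top [0.3802 0.3372 0.173 ] (549.1774891774892, 241.0311958405546) (367.3972602739726, 391.26879354602124)
collar [0.4578 0.3592 0.1408] (543.1168831168832, 290.8578856152513) (296.71232876712327, 411.43747708104144)
yellow foot sc [3.78064976e-01 3.40889163e-01 1.11022302e-16] sd [0.37763419 0.33874293 0.        ]
shaft entry sc [0.46080694 0.36122893 0.05      ] sd [0.456841   0.36469285 0.05      ]
rod entry sc [0.46021684 0.30440038 0.05      ] sd [0.45425448 0.30860472 0.05      ]
```

Call:
step_arm(targets=[{"travel":[-0.03,0.05,0.06],"angular":[0,0.1,0],"gripper":0.6},{"travel":[-0.06,0.13,0.06],"angular":[0.01,0.25,0.02],"gripper":0.6},{"travel":[-0.09,0.21,0.05],"angular":[0.02,0.4,0.05],"gripper":0.6},{"travel":[-0.12,0.29,0.046],"angular":[0.03,0.55,0.07],"gripper":0.6},{"travel":[-0.14,0.37,0.046],"angular":[0.0407,0.6656,0.0921],"gripper":0.6},{"travel":[-0.164,0.45,0.046],"angular":[0.0407,0.6656,0.0921],"gripper":0.6},{"travel":[-0.164,0.53,0.046],"angular":[0.0407,0.6656,0.0921],"gripper":0.6},{"travel":[-0.164,0.545,0.046],"angular":[0.0407,0.6656,0.0921],"gripper":0.6},{"travel":[-0.164,0.545,0.046],"angular":[0.0407,0.6656,0.0921],"gripper":0.6},{"travel":[-0.164,0.545,0.046],"angular":[0.0407,0.6656,0.0921],"gripper":0.6}])

```text
t: 12.4
tool_pos: [0.4588, 0.3491, 0.2477]
tool_rot: [-2.222, -2.221, 0.005]
contact_force: [0.5, 0.1, -0.1]
opening: 0.051
grip_force: 0.0
```

Run:
```python
from vis import *
from asc import asc
for i in range(3):c=ctrl.get_image("wrist")
o=state();pickle.dump((c,o),open("w9.pkl","wb"))
for n,P in dict(head=(.4594,.3564,.182),rod=(.457,.303,.115),yel=(.380,.338,.172),tcp=o["tool_pos"]).items():print(n,proj(c,P,True).round(1))
asc(c["img"],230,410,200,340,2,3)
```

```text
tcp [0.4593 0.3486 0.2491] rot [-0.0007  0.0004 -0.0026] F [ 0.2  0.3 -0.6] open 0.0513 0.0
flange in seat mm [-88.7 314.4 229.7] ori err [0.018 0.524 0.07 ]
head [[320.1 223.6]]
rod [[317.6 260.3]]
yel [[214.7 244.1]]
tcp [[319.7 272.3]]
200 *******=-:::::--=====+************####*+++=---:--=++======-----------------------=+*******
203 *****+-:::::::-------==***********###*++=-::::::::-==-====------------------------=*******
206 ****=-::::::::---------=+*********###**+::::::::::::--====-------------------------==+++**
209 **+-::::::::-=----------=*********###*+-:::--==--:::--====-----------------------------=++
212 *+-::::::::=*+----------=*************+:-=+++**+==-::-====--------------------------------
215 =:::::::::=**+=---------=********+===+==++**+===----:-====--------------------------------
218 =-:::::::=****+==------==+*******+===+=+++++==--------====--------------------------------
221 +*+=::::=********=====+*********++====+*+++-----------====--------------------------------
224 :-+*=::=*********************++=======+++=-----------=====--------------------------------
227 ::
[... 2903 characters left out ...]
+++++++++++++++++++=........:::::::
320 .::::::.    .  .----------=+++=----===++++++++++++++++++++++++++++++++++++=.........::::::
323 ::::::..       .--------=+++++++++++++++++++++++++++++++++++++++++++++++++=.........::::::
326 ::::::.       ..-----=++++++++++++++++++++++++++++++++++++++++++++++++++++-..........:::::
329 :::::.         .--=+++++++++++=----==+++++++++++++++++++++++++++++++++++++-..........:::::
332 :::::.         .==+++++++++=-:::::::::-=++++++++++++++++++++++++++++++++++-...........::::
335 ::::.          .++++++++++-:::::::::::::-=++++++++++++++++++++++++++++++++=...........::::
338 ----..         :+++++++++=::::::::::::::::=+++++++++++++++++++++++++++++++=...........:---
```

Run:
```python
from h import *
c,o=pickle.load(open("w9.pkl","rb"));print(o["tool_pos"],atz(c,(321,222.5),.182,True))
b=c["img"].astype(int);m=((b[...,0]-b[...,2])<12)
g=cv2.cvtColor(c["img"],cv2.COLOR_RGB2GRAY)
print([g[222,x] for x in range(296,346,2)]);print([g[y,321] for y in range(196,250,2)])
print([tuple(c["img"][y,x]) for y,x in ((222,325),(222,302),(222,345),(240,325),(203,325))])
```

```text
[0.45927    0.34859103 0.24911705] [0.46004423 0.35719179 0.182     ]
[np.uint8(154), np.uint8(130), np.uint8(128), np.uint8(127), np.uint8(128), np.uint8(142), np.uint8(158), np.uint8(155), np.uint8(154), np.uint8(148), np.uint8(99), np.uint8(97), np.uint8(95), np.uint8(98), np.uint8(98), np.uint8(98), np.uint8(98), np.uint8(97), np.uint8(97), np.uint8(97), np.uint8(97), np.uint8(124), np.uint8(127), np.uint8(128), np.uint8(118)]
[np.uint8(151), np.uint8(159), np.uint8(93), np.uint8(70), np.uint8(70), np.uint8(70), np.uint8(69), np.uint8(109), np.uint8(156), np.uint8(155), np.uint8(107), np.uint8(102), np.uint8(99), np.uint8(97), np.uint8(97), np.uint8(96), np.uint8(96), np.uint8(98), np.uint8(98), np.uint8(98), np.uint8(95), np.uint8(97), np.uint8(80), np.uint8(62), np.uint8(64), np.uint8(62), np.uint8(63)]
[(np.uint8(97), np.uint8(98), np.uint8(104)), (np.uint8(129), np.uint8(127), np.uint8(125)), (np.uint8(112), np.uint8(101), np.uint8(83)), (np.uint8(73), np.uint8(73), np.uint8(76)), (np.uint8(68), np.uint8(67), np.uint8(70))]
```

Call:
step_arm(targets=[{"travel":[0,0.0105,-0.05],"angular":[0,0,0],"gripper":0.6},{"travel":[0,0.0105,-0.11],"angular":[0,0,0],"gripper":0.6},{"travel":[0,0.0105,-0.16],"angular":[0,0,0],"gripper":0.6},{"travel":[0,0.0105,-0.2],"angular":[0,0,0],"gripper":0.6},{"travel":[0,0.0105,-0.223],"angular":[0,0,0],"gripper":0.6},{"travel":[0,0.0105,-0.223],"angular":[0,0,0],"gripper":0.6},{"travel":[0,0.0105,-0.223],"angular":[0,0,0],"gripper":0.6}])

```text
t: 13.25
tool_pos: [0.4597, 0.3562, 0.1168]
tool_rot: [2.222, 2.22, 0.002]
contact_force: [0.3, 0.9, 0.4]
opening: 0.0511
grip_force: 0.0
```

Call:
step_arm(targets=[{"travel":[0,0,0],"angular":[0,0,0],"gripper":0},{"travel":[0,0,0],"angular":[0,0,0],"gripper":0},{"travel":[0,0,0],"angular":[0,0,0],"gripper":0},{"travel":[0,0,0],"angular":[0,0,0],"gripper":0},{"travel":[0,0,0],"angular":[0,0,0],"gripper":0},{"travel":[0,0,0],"angular":[0,0,0],"gripper":0}], squeeze=60)

```text
t: 13.85
tool_pos: [0.46, 0.3571, 0.1177]
tool_rot: [2.221, 2.221, 0.005]
contact_force: [-0.2, 0.0, 6.5]
opening: 0.02
grip_force: 58.7
```

Call:
step_arm(targets=[{"travel":[0,0,0.03],"angular":[0,0,0],"gripper":0},{"travel":[0,0,0.08],"angular":[0,0,0],"gripper":0},{"travel":[0,0,0.15],"angular":[0,0,0],"gripper":0},{"travel":[0,0,0.22],"angular":[0,0,0],"gripper":0},{"travel":[0,0,0.3],"angular":[0,0,0],"gripper":0},{"travel":[0,0,0.3],"angular":[0,0,0],"gripper":0},{"travel":[0,0,0.3],"angular":[0,0,0],"gripper":0}])

```text
t: 14.55
tool_pos: [0.4592, 0.3566, 0.2966]
tool_rot: [2.221, 2.221, 0.003]
contact_force: [-0.3, 0.4, -3.6]
opening: 0.0204
grip_force: 59.7
```

Run:
```python
from vis import *
from asc import asc
for i in range(2):s=ctrl.get_image("side")
S=ctrl.get_image("scene");o=state();pickle.dump((s,S,o),open("s10.pkl","wb"))
p=o["tool_pos"]
for k in (.135,.06,0):
  for n,c in (("side",s),("scene",S)):print(n,k,proj(c,p+[0,0,-.106+k]).round(1))
a=proj(s,p+[0,0,-.106])[0].astype(int);asc(s["img"],a[0]-30,a[0]+30,a[1]-70,a[1]+14,1,2)
a=proj(S,p+[0,0,-.106])[0].astype(int);asc(S["img"],a[0]-30,a[0]+40,a[1]-70,a[1]+14,1,2)
```

```text
tcp [0.4578 0.3557 0.2923] rot [-0.0033  0.0057  0.    ] F [-0.1  1.  -2. ] open 0.0203 59.65483546257019
flange in seat mm [-68.9 321.4 268.2] ori err [0.017 0.528 0.073]
side 0.135 [[291.7 297.9]]
scene 0.135 [[586.9 209.3]]
side 0.06 [[294.5 349.3]]
scene 0.06 [[565.7 246.7]]
side 0 [[296.5 384.7]]
scene 0 [[551.  272.6]]
314 -----------------------=-=====--------:-+*##################
316 ::::::::--------------=-======-------:-+*###################
318 *+==--:::::::::---------=-====------:-+*####################
320 #####***++==-::::::----=-====------:-+*#####################
322 #############***+==-----=======----=+*######################
324 ###################*=--===-===-----+########################
326 ###################*=---======----=+########################
328 ###################*=---==-===----=+########################
330 ###################*=----=-===-----+########################
332 ###################*+---=====------+*#######################
334 ###################*+---=----=-----+*#######################
336 ####################*=--==--==-----=*#################
[... 4406 characters left out ...]
===--=-==-=-===----=---==
268 ---=--==. .........-==--=-=-  ..........-===--==-=---=-=======--=-===-
270 =======...........-===-====-..........:-=--===-========--=-----=---=--
272 =-===-..........:-==-=-====-:  .....:-==-=-=-==-==----==-=-==--=----==
274 -====..........:-=========----:::-====-=-=-=-=-=======---==--==----=-=
276 --=-..........:-=--===-=--=-=--====-===--=--=-=---=--===---==-==--=-==
278 ===..........:-==---=--=-=-==-=-=---=--=--=======-====--====--=--==-==
280 ==..........:-=====--===-==-=-----=-==-=-=--=--=--=--=-=--==--=-=--==-
282 -..........:-==-=-==-=-===-==-=---=-----=-==--======-=--=-=====-==-=-=
284 ..........:-=-===--=-------===-=---=------===------==---==---=---==--=
```

Call:
step_arm(targets=[{"travel":[0.01,-0.06,0.02],"angular":[0,0,0],"gripper":0},{"travel":[0.03,-0.13,0.03],"angular":[-0.008,-0.13,-0.018],"gripper":0},{"travel":[0.05,-0.21,0.03],"angular":[-0.016,-0.26,-0.036],"gripper":0},{"travel":[0.07,-0.29,0.03],"angular":[-0.024,-0.39,-0.054],"gripper":0},{"travel":[0.09,-0.37,0.02],"angular":[-0.032,-0.52,-0.072],"gripper":0},{"travel":[0.097,-0.45,0.01],"angular":[-0.038,-0.62,-0.085],"gripper":0},{"travel":[0.097,-0.52,0.0],"angular":[-0.0407,-0.6656,-0.0921],"gripper":0},{"travel":[0.097,-0.549,-0.0055],"angular":[-0.0407,-0.6656,-0.0921],"gripper":0},{"travel":[0.097,-0.549,-0.0055],"angular":[-0.0407,-0.6656,-0.0921],"gripper":0},{"travel":[0.097,-0.549,-0.0055],"angular":[-0.0407,-0.6656,-0.0921],"gripper":0}])

```text
t: 15.7
tool_pos: [0.5164, 0.0269, 0.2901]
tool_rot: [1.989, 1.845, 0.478]
contact_force: [0.7, -0.4, -1.8]
opening: 0.0196
grip_force: 59.6
```

Run:
```python
from vis import *
from asc import asc
for i in range(3):s=ctrl.get_image("side")
S=ctrl.get_image("scene");o=state();pickle.dump((s,S,o),open("s11.pkl","wb"))
p=o["tool_pos"]
rel=np.array([.62934,.01582,.09742])
d=p-rel;print("along",d@ax,"lateral",(d-(d@ax)*ax).round(4))
for n,c in (("side",s),("scene",S)):
  print(n,"tip,k60",proj(c,[p-.106*ax,p-.046*ax]).round(1).tolist(),"hubtop",proj(c,seat+.038*ax).round(1))
a=proj(s,p-.106*ax)[0].astype(int);asc(s["img"],a[0]-45,a[0]+45,a[1]-30,a[1]+50,1,2)
a=proj(S,p-.106*ax)[0].astype(int);asc(S["img"],a[0]-45,a[0]+45,a[1]-30,a[1]+60,1,2)
```

```text
tcp [0.5172 0.0281 0.2921] rot [-0.0397 -0.6645 -0.0897] F [-0.1 -0.1 -2.5] open 0.0202 59.64292287826538
flange in seat mm [-2.000e-01  1.000e+00  2.259e+02] ori err [0.001 0.001 0.002]
along 0.22499278899538894 lateral [-0.0002  0.0013 -0.0002]
side tip,k60 [[287.1, 204.2], [303.2, 179.9]] hubtop [[271.7 225.8]]
scene tip,k60 [[322.3, 229.8], [333.8, 195.3]] hubtop [[310.  262.9]]
174 #******##############*++++++*++++**+=-=+********************+===--------=+****************
176 ==----=+*##########*+======+*####*=-===++******************+===--------=+*****************
178 =======++*#######*++=-======+*##+======+*****************++===--------+*******************
180 ==+====--*#######*=====++===+**+=-===++*****************+===--------=+********************
182 -----===+########*=-------=+**+=-===+******************+==---------=+*********************
184 ******#############**********=--===+*****************++==---------+***********************
186 ###########################+=--==++*****************+===--------=+************************
188 #************############*+=--==++***********
[... 6660 characters left out ...]
:::::::::::::::-===================
275 ----::::::::--------::::::::::::::::::::...... ...:::::::::::::::::--===================-=
277 --------:::::::-----:::::::::::::::::::...::.. . ....::::-----=-=======================-==
279 ----------:::::::::---:::::::::::::::.....:----:........--================================
281 ::------------:::::::----:::::::::::....::--------:.......::-=============================
283 ::::::-----------::::::::-----:::::::::--------------::.......:-==========================
285 --:::::::-----------::::::::-----------------::-::-------:.......::-======================
287 ::-:::::::::------------:::::::------------::::-::----------::......::-===================
```

Call:
step_arm(targets=[{"travel":[0.0125,-0.0012,-0.0217],"angular":[0,0,0],"gripper":0},{"travel":[0.025,-0.0024,-0.0433],"angular":[0,0,0],"gripper":0},{"travel":[0.0373,-0.0037,-0.065],"angular":[0,0,0],"gripper":0},{"travel":[0.0456,-0.0045,-0.0794],"angular":[0,0,0],"gripper":0},{"travel":[0.0524,-0.0051,-0.0909],"angular":[0,0,0],"gripper":0},{"travel":[0.0581,-0.0057,-0.101],"angular":[0,0,0],"gripper":0},{"travel":[0.0581,-0.0057,-0.101],"angular":[0,0,0],"gripper":0},{"travel":[0.0581,-0.0057,-0.101],"angular":[0,0,0],"gripper":0}], squeeze=40)

```text
t: 16.7
tool_pos: [0.5521, 0.0236, 0.2321]
tool_rot: [1.985, 1.843, 0.481]
contact_force: [-0.2, 0.5, -2.0]
opening: 0.0201
grip_force: 59.6
```

```bash
cat >> vis.py <<'E'
def ins():
    o=state();d=o["tool_pos"]-np.array([.62934,.01582,.09742]);k=d@ax;F=R.from_euler("z",psi)*R.from_euler("y",-30,degrees=True)
    print("s(tip)",round(k-.1255,4),"lat seat mm",(F.inv().apply(d)*1e3).round(1),"F seat",F.inv().apply(o["contact_force"]).round(1),"M seat",F.inv().apply(o["wrist_torque"]).round(2))
E
python3 -c "
from vis import *
ins()"
```

```text
tcp [0.5521 0.0236 0.2321] rot [-0.0407 -0.666  -0.0919] F [-0.2  0.5 -2. ] open 0.0201 59.64369356632233
flange in seat mm [ 3.000e-01 -1.000e-01  1.563e+02] ori err [ 0. -0.  0.]
s(tip) 0.0299 lat seat mm [1.000e-01 2.000e-01 1.554e+02] F seat [-1.2  0.5 -1.6] M seat [ 0.01  0.5  -0.01]
```

Call:
step_arm(targets=[{"travel":[0.0083,-0.0008,-0.0144],"angular":[0,0,0],"gripper":0},{"travel":[0.0166,-0.0016,-0.0289],"angular":[0,0,0],"gripper":0},{"travel":[0.0249,-0.0024,-0.0433],"angular":[0,0,0],"gripper":0},{"travel":[0.0249,-0.0024,-0.0433],"angular":[0,0,0],"gripper":0}])

```text
t: 17.1
tool_pos: [0.5663, 0.022, 0.2029]
tool_rot: [1.988, 1.846, 0.478]
contact_force: [-1.3, 1.1, -3.8]
opening: 0.0199
grip_force: 59.7
```

```bash
python3 -c "
from vis import *
ins()"
```

```text
tcp [0.5663 0.022  0.2029] rot [-0.0405 -0.6606 -0.0924] F [-1.3  1.1 -3.8] open 0.0199 59.65624809265137
flange in seat mm [ -1.9  -0.3 123.9] ori err [-0.     0.004 -0.   ]
s(tip) -0.0025 lat seat mm [ -2.2   0.  123. ] F seat [-3.1  0.9 -2.6] M seat [-0.03  0.53 -0.04]
```

Call:
step_arm(targets=[{"travel":[0,0,0],"angular":[0,0,0],"gripper":0},{"travel":[0.006,-0.0006,-0.0105],"angular":[0,0,0],"gripper":0},{"travel":[0.0124,-0.0012,-0.0216],"angular":[0,0,0],"gripper":0},{"travel":[0.0187,-0.0018,-0.0325],"angular":[0,0,0],"gripper":0},{"travel":[0.0249,-0.0024,-0.0433],"angular":[0,0,0],"gripper":0},{"travel":[0.0311,-0.003,-0.0541],"angular":[0,0,0],"gripper":0},{"travel":[0.0373,-0.0037,-0.065],"angular":[0,0,0],"gripper":0},{"travel":[0.0373,-0.0037,-0.065],"angular":[0,0,0],"gripper":0},{"travel":[0.0373,-0.0037,-0.065],"angular":[0,0,0],"gripper":0},{"travel":[0.0373,-0.0037,-0.065],"angular":[0,0,0],"gripper":0}])

```text
t: 18.1
tool_pos: [0.5895, 0.0199, 0.1672]
tool_rot: [1.985, 1.843, 0.482]
contact_force: [-1.4, -0.0, -2.6]
opening: 0.0201
grip_force: 59.6
```

```bash
python3 -c "
from vis import *
ins()"
```

```text
tcp [0.5895 0.0199 0.1672] rot [-0.0408 -0.6666 -0.092 ] F [-1.4 -0.  -2.6] open 0.0201 59.57856774330139
flange in seat mm [ 0.4 -0.2 81.4] ori err [-0.    -0.001  0.   ]
s(tip) -0.045 lat seat mm [ 0.3  0.1 80.5] F seat [-2.5 -0.2 -1.5] M seat [0.02 0.45 0.01]
```

Call:
step_arm(targets=[{"travel":[0.0041,-0.0004,-0.0072],"angular":[0,0,0],"gripper":0},{"travel":[0.0083,-0.0008,-0.0144],"angular":[0,0,0],"gripper":0},{"travel":[0.0124,-0.0012,-0.0216],"angular":[0,0,0],"gripper":0},{"travel":[0.0166,-0.0016,-0.0289],"angular":[0,0,0],"gripper":0},{"travel":[0.0166,-0.0016,-0.0289],"angular":[0,0,0],"gripper":0}])

```text
t: 18.6
tool_pos: [0.5991, 0.0189, 0.1482]
tool_rot: [1.986, 1.844, 0.48]
contact_force: [-0.4, 0.2, -1.5]
opening: 0.0202
grip_force: 59.7
```

```bash
python3 -c "
from vis import *
ins()"
```

```text
tcp [0.5991 0.0189 0.1482] rot [-0.0406 -0.6638 -0.0922] F [-0.4  0.2 -1.5] open 0.0202 59.67100918292999
flange in seat mm [-0.7 -0.2 60.1] ori err [-0.     0.001 -0.   ]
s(tip) -0.0663 lat seat mm [-0.9  0.1 59.2] F seat [-1.1  0.2 -1. ] M seat [0.06 0.43 0.01]
```

Call:
step_arm(targets=[{"travel":[0.0041,-0.0004,-0.0072],"angular":[0,0,0],"gripper":0},{"travel":[0.0083,-0.0008,-0.0144],"angular":[0,0,0],"gripper":0},{"travel":[0.0124,-0.0012,-0.0216],"angular":[0,0,0],"gripper":0},{"travel":[0.0158,-0.0015,-0.0274],"angular":[0,0,0],"gripper":0},{"travel":[0.0191,-0.0019,-0.0332],"angular":[0,0,0],"gripper":0},{"travel":[0.0191,-0.0019,-0.0332],"angular":[0,0,0],"gripper":0},{"travel":[0.0191,-0.0019,-0.0332],"angular":[0,0,0],"gripper":0}])

```text
t: 19.3
tool_pos: [0.6107, 0.0178, 0.1293]
tool_rot: [1.985, 1.844, 0.481]
contact_force: [0.0, 0.0, -3.2]
opening: 0.02
grip_force: 59.7
```

```bash
python3 -c "
from vis import *
ins()"
```

```text
tcp [0.6107 0.0178 0.1293] rot [-0.0407 -0.6651 -0.0921] F [ 0.   0.  -3.2] open 0.02 59.650715589523315
flange in seat mm [-0.1 -0.2 37.9] ori err [-0.  0. -0.]
s(tip) -0.0885 lat seat mm [-0.3  0.1 37. ] F seat [-1.6  0.  -2.7] M seat [ 0.02  0.48 -0.01]
```

Past the bore, no contact. The last millimetres go down to the collar.

Call:
step_arm(targets=[{"travel":[0.0012,-0.0001,-0.0022],"angular":[0,0,0],"gripper":0},{"travel":[0.0025,-0.0002,-0.0043],"angular":[0,0,0],"gripper":0},{"travel":[0.0033,-0.0003,-0.0058],"angular":[0,0,0],"gripper":0},{"travel":[0.0033,-0.0003,-0.0058],"angular":[0,0,0],"gripper":0},{"travel":[0.0033,-0.0003,-0.0058],"angular":[0,0,0],"gripper":0}])

```text
t: 19.8
tool_pos: [0.6118, 0.0177, 0.1285]
tool_rot: [1.986, 1.845, 0.478]
contact_force: [-24.6, 0.7, 17.4]
opening: 0.0205
grip_force: 62.8
```

```bash
python3 -c "
from vis import *
ins()"
```

```text
tcp [0.6118 0.0177 0.1285] rot [-0.0414 -0.6624 -0.0912] F [-24.6   0.7  17.4] open 0.0205 62.83747673034668
flange in seat mm [ 0.4 -0.2 36.6] ori err [-0.001  0.002  0.001]
s(tip) -0.0898 lat seat mm [ 0.2  0.1 35.7] F seat [-12.6  -1.7  27.4] M seat [-0.31  2.36 -0.01]
```

Call:
step_arm(targets=[{"travel":[-0.0015,0.0001,0.0025],"angular":[0,0,0],"gripper":0},{"travel":[-0.0015,0.0001,0.0025],"angular":[0,0,0],"gripper":0},{"travel":[-0.0015,0.0001,0.0025],"angular":[0,0,0],"gripper":0.6},{"travel":[-0.0015,0.0001,0.0025],"angular":[0,0,0],"gripper":0.6},{"travel":[-0.0015,0.0001,0.0025],"angular":[0,0,0],"gripper":0.6},{"travel":[-0.0015,0.0001,0.0025],"angular":[0,0,0],"gripper":0.6},{"travel":[-0.0015,0.0001,0.0025],"angular":[0,0,0],"gripper":0.6}])

```text
t: 20.5
tool_pos: [0.6119, 0.0176, 0.1275]
tool_rot: [1.985, 1.843, 0.481]
contact_force: [-0.1, -0.4, -0.0]
opening: 0.051
grip_force: 0.0
```

Call:
step_arm(targets=[{"travel":[-0.02,0.002,0.035],"angular":[0,0,0],"gripper":0.6},{"travel":[-0.05,0.005,0.087],"angular":[0,0,0],"gripper":0.6},{"travel":[-0.09,0.009,0.156],"angular":[0,0,0],"gripper":0.6},{"travel":[-0.13,0.013,0.226],"angular":[0,0,0],"gripper":0.6},{"travel":[-0.13,0.013,0.226],"angular":[0,0,0],"gripper":0.6},{"travel":[-0.13,0.013,0.226],"angular":[0,0,0],"gripper":0.6}])

```text
t: 21.1
tool_pos: [0.5343, 0.0254, 0.2657]
tool_rot: [1.982, 1.841, 0.485]
contact_force: [1.1, -0.1, -1.6]
opening: 0.0514
grip_force: 0.0
```

Run:
```python
from vis import *
from asc import asc
for i in range(2):c=ctrl.get_image("wrist")
s=ctrl.get_image("side");S=ctrl.get_image("scene");o=state();pickle.dump((c,s,S,o),open("w12.pkl","wb"))
F=R.from_euler("z",psi)*R.from_euler("y",-30,degrees=True)
for n,P in dict(headtop=(0,0,80),collar=(0,0,44),collar_low=(0,0,38),h1=(0,34,8),c1=(-23,48,8),c3=(-23,-48,8)).items():
    X=F.apply(np.array(P)/1e3)+seat;print(n,"wrist",proj(c,X,True).round(1),"side",proj(s,X).round(1),"scene",proj(S,X).round(1))
asc(c["img"],270,370,150,290,1,3)
a=proj(s,seat+.06*ax)[0].astype(int);asc(s["img"],a[0]-30,a[0]+40,a[1]-30,a[1]+40,1,2)
```

```text
tcp [0.5332 0.0254 0.2605] rot [-0.0405 -0.6607 -0.0923] F [ 0.5  0.1 -0.5] open 0.0514 0.0
flange in seat mm [-1.800e+00 -1.000e-01  1.904e+02] ori err [-0.     0.004 -0.   ]
headtop wrist [[321.9 225.1]] side [[281.8 210.6]] scene [[317.5 240.3]]
collar wrist [[321.7 213.6]] side [[273.1 223.7]] scene [[311.  259.7]]
collar_low wrist [[321.7 211.9]] side [[271.7 225.8]] scene [[310.  262.9]]
h1 wrist [[322.4 168.8]] side [[256.6 247.3]] scene [[321.3 288.4]]
c1 wrist [[297.9 153.4]] side [[264.3 259.7]] scene [[335.4 288.7]]
c3 wrist [[297.1 251.3]] side [[286.  228.5]] scene [[290.1 261.6]]
150 :::::::::-+*########################################################################################
153 :::::::::-+*##########**++*************************************************#########################
156 :::::::::-+*##########*+=+*******#############*****#**##############**###*##########################
159 :::::::::-+*##########*+=+*******#*###########****##**##############*###############################
162 :::::::::-+*##########*+++*******#*##########*****++++*#############*######
[... 6360 characters left out ...]
*************************
239 ***********++==------------------==+++********************************
241 *************+==------------:--=====+*********************************
243 **************++==------------=====+*******+++************************
245 ************+****+++==-------=========+**+=====+**********************
247 +*******+++===+******+++====================---+**********************
249 ==++****++=---=+**********+++==========--------+**********************
251 =--==++**++===+***********++===++=====---------+**********************
253 *+==--==++**************++==+*+****+=----------+**********************
255 ****+==--==+***********++=+*******+=-----------=+*********************
```

Call:
step_arm(targets=[{"travel":[-0.03,0,0.05],"angular":[0,0,0],"gripper":0.6},{"travel":[-0.03,0,0.05],"angular":[0,0,0],"gripper":0.6},{"travel":[-0.03,0,0.05],"angular":[0,0,0],"gripper":0.6},{"travel":[-0.03,0,0.05],"angular":[0,0,0],"gripper":0.6},{"travel":[-0.03,0,0.05],"angular":[0,0,0],"gripper":0.6}])

```text
t: 21.8
tool_pos: [0.5155, 0.0255, 0.291]
tool_rot: [1.987, 1.845, 0.478]
contact_force: [-0.6, -0.4, -0.3]
opening: 0.051
grip_force: 0.0
```

```bash
python3 -c "
from station import ctrl
print(ctrl.finish_job())"
```

```text
the job is handed in; nothing more can be done
None
```

I handed the job in at about 22 s with the matching flange seated over both pins and the shaft lowered until its collar met the hub, both released; no verdict came back, the collar being fully home rests on the contact force and camera checks, and I viewed 11 pictures, one over the limit of 10.

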